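Cull the strips and tap one on the hand-tapping fixture

ROBOT

A 6-joint arm with a two-finger parallel gripper is mounted at the origin on the work surface. World frame = base frame: x ahead of the robot, y to its left, z up, the work surface at z = 0. Lengths are in m, angles in degrees, forces in N, time in s.
With the tool pointing down it reaches from about 0.25 to 0.725 m from the base axis. Payload 9.7 kg.
Tool frame: the origin (TCP) lies between the finger pads; the fingertips stand 11 mm ahead of it and the grasp point (between the pads) lies 8 mm behind it; z points along the fingers, x is the direction in which the jaws open and shut, and the axes are right-handed (so a half turn about z gives the same grasp; the last joint's range is limited). The gripper opens to 85 mm and grips with 20 to 120 N. Pads are 22 mm wide; open, the fingers measure 114 mm over their backs; the gripper's body (76 mm by 85 mm) begins 54 mm behind the grasp point. The pads swing forward as they close: fully open they stand 13 mm farther back than shut.
Start: joints at [-76.776, 4.979, 10.078, 95.1, 0, 90], TCP at [0.126, -0.535, 0.242] pointing down, gripper open.
Joint ranges: [-179.16, 179.16], [-48.56, 103.87], [-65.8, 70.77], [-126.05, 130.52], [-82.76, 87.17], [-180, 180]. Speed limits (degrees/s): [127.2, 127.2, 147.25, 180, 180, 180].

INTERFACE

Orientations are given as [roll, pitch, yaw] about the fixed x, y, z axes, in that order (R = Rz(yaw) Ry(pitch) Rx(roll)).
In Python, from workcell import get_obs, camera, job_done, spotter gives the robot as it stands.
- The arm moves only by the tool play_rows, never from a script. Its argument "rows" is a list of rows, each a list of 3 entries, a list of its own where there are three numbers: the closure, from 0 (fully open) to 1 (shut), then the shift along the tool's x, y, z in cm, then the turn, a rotation vector about the tool's x, y, z in degrees. In form: [[claw, [x, y, z], [wx, wy, wz]], ...]. A call has 1 to 12 rows; each row shifts and turns the pose as measured when the row begins, along the tool's axes as they then stand; what a row does not reach is not made up. A row lasts 1/10 s, in which the tool goes at most 50 mm and 8.59 degrees, less where a joint would pass 70% of its speed; a pose out of reach is approached as far as the arm can. A call is refused whole if a number of a shift passes 5 or a number of a turn 8.59, either way. A call with a gripper value outside its range is refused whole. The fingers move at their own pace and stop on an object; "newtons" is the grip in N (left out, the last holds). Time passes only in rows, so rows that do not move let the fingers close. It gives the time, the measured TCP pose, the force and the opening at its end, in the units of the state.
- get_obs(): the state, without advancing time (a new reading comes with each control period).
- camera(name): name is "scene" or "top"; returns a dict with "img" (480x640x3 uint8, red, green, blue), "intrinsics" (3x3 intrinsics, pixels), "xyz" and "orientation" of the camera in the world. Camera axes: x right, y down, z forward; pixel columns grow to the right and rows downward; lengths in m; the calibration is good to about 2 mm. A picture is of the moment at which its call begins. There is no depth.
- job_done(): hands the job in, once; it reports no verdict.
Trained networks look in a picture, given as the dict that the camera call returned (one of the last four; its "shot" number tells which), for a name from the list of things; names that differ only in an ending like _2 or _b are one class to them, and where a whole thing is asked for, a point or a joint stands for the part that bears it (a point fixed in the world has none). Each returns a list of dicts, best first, with "confidence" (0 to 1); they miss things now and then, are a little off and sometimes report something else, mostly with a low value. They report only what shows in the picture. A call takes as long as a camera call. They do not tell look-alikes from the thing itself.
- spotter.spot_in(picture, thing): "point" ([x, y, z] in m, in world coordinates, good to about 4 mm: the middle of the surface that is visible of it).
- spotter.trace(picture, thing): "pixels" (480x640 bool, what is visible of it).
The state is a dict: "time": time; "q": joint angles; "qd": joint speeds; "joint_efforts": joint torques, N m; "ee_pos": TCP position; "tcp_rot": TCP orientation; "wrist_force": force on the tool from outside, world axes, zero at the start; "torque": the same for the moment, N m; "opening": finger opening in m.
Only numpy, scipy, OpenCV 4.12 (cv2) and the standard library are available. Lean on these libraries where they do the work, as an engineer would, in place of code of your own. Each camera call takes 0.05 s, during which the arm holds its last target.

TASK

Cull the misshapen aluminium strips (too short, corner chipped off, or bent) from the batch on the bench into the grey reject tray, and lay one of the two sound strips on the tapping fixture and push it square and flush into the fence corner so that its drilled hole is under the tap. Then tap the hole with the wrench on top: half a turn clockwise, a quarter turn back, half a turn clockwise, a quarter turn back, and a last half turn clockwise, so that it ends one full turn in, and leave it there. The tapped strip stays flush in its corner, the other sound strip stays out of the tray, and the oil bottle, dishes and slide box are left alone.

Things in the scene. Friction and masses are not known exactly. Their poses are not given: they have to be found in the camera images.
- fixture: Hand-tapping fixture, fixed. Origin on the tap's vertical axis at bench level, z up; yaw up to 0.12 rad. Dark base plate 10 mm thick, x -30 to 75 mm, y -175 to 75 mm; strips lie on it. A post behind the end stop carries an arm over it to the tap: underside 65, top 85 mm above the bench, y -16 to 70 mm, 30 mm wide. Strips slide in below it from the -y side, clear of the tap's tip.
- corner (a point): Inner corner of the fixture's two grey fences, on the base plate's top; axes as the fixture's; in its frame at x -18, y 20, z 10 mm. Fences stand 16 mm above the plate: the long one's face runs from here 138 mm along -y and faces +x, the end stop's runs 48 mm along +x and faces -y. A sound strip flush in both lies along y and has its hole on the tap's axis; its outer end is at y -120 mm of the fixture.
- tap_wrench (a joint): Angle of the tap with its wrench, rad: 0 at the start, grows clockwise seen from above, 3.14 is half a turn, 6.28 one full turn; depth stop at 6.4. Stays where it is left; needs about 0.1 N m. The tap sinks 1.5 mm a turn.
- wrench_grip (a point): Centre of the tap wrench's block, on the tap's axis, 121 mm above the bench. Steel block 50 mm long (its x), 14 mm wide (its y; grip across these flats from above), 26 mm high. Handle rods 9 mm thick reach 49 mm from the axis along its x; the +x one has a brass collar. 23 mm free below the block, over the arm. Axes turn with the wrench; at joint 0 they are as the fixture's.
- reject_tray: Grey open tray fixed on the bench, 240 mm (x) by 150 mm (y) by 32 mm high, walls 4 mm; origin at the centre of its underside.
- sound1_mid (a point): Centre of a sound strip: straight, rectangular, 140 mm long, 36 mm wide, 12 mm thick, with a 12 mm hole 50 mm from the centre towards its +y end. Loose, aluminium, 0.16 kg (varies), lies with its long side along y, z up.
- sound1_hole (a point): Centre of the hole of sound1, half-way up the thickness; axes as sound1_mid.
- sound2_mid (a point): Centre of the other sound strip, the same as sound1.
- sound2_hole (a point): Centre of the hole of sound2; axes as sound1_hole.
- short_mid (a point): Centre of the strip that is too short: 95 mm long along y, 36 mm wide, 12 mm thick, hole 27.5 mm from its centre towards +y. Loose, 0.11 kg. May be absent.
- chipped_mid (a point): Centre of the strip with a corner broken off: 140 mm long along y, 36 mm wide, 12 mm thick, hole 50 mm towards +y, but over the last 45 mm at its -y end only the 15 mm on the -x side are left. At this point it is full width. Loose, 0.13 kg. May be absent.
- bent_mid (a point): Point at mid-width and half-way up in the flat part of the strip with a bent end: 36 mm wide, 12 mm thick, flat from 40 mm on the -y side to 50 mm on the +y side of this point, then at the -y end bent up by 24 degrees over about 50 mm. Loose, 0.16 kg. May be absent.
- oil: Bystander: amber glass bottle, 44 mm across, 85 mm high; origin at the centre of its underside. Leave alone.
- dishes: Bystander: stack of round dishes, 92 mm across, 44 mm high; origin at the centre of its underside. Leave alone.
- slide_box: Bystander: flat box 85 by 180 by 36 mm; origin at the centre of its underside. Leave alone.
There are look-alikes about, which are no part of the job. Leave any blue look-alike of the part that bears short_mid alone.

How it is judged:
By the outcome, as a careful person would: the job done as asked, in the order asked, and still so for the second after the job is handed in, with the robot touching nothing.
Of short, chipped, bent only 1 to 3 are there at a start; the rules pass over those that are not, and their reading is None.
At some moment in a run one of sound1, sound2, short, chipped, bent may be knocked a few centimetres aside while the robot is not near it.
Once in a run the grip may slacken for a moment while it holds something.
It also fails if it takes over 210 s, if anything falls off the work surface, if the arm or the gripper's body presses on something with over 40 N, if the wrist force passes 120 N, or if a joint passes its speed limit or range.

## Working session

There is one attempt and no reset: what is moved stays moved. The work goes in short steps, Python scripts to look and compute and a tool call to move; the robot and the scene stay as the last step left them, time stands still between calls to the robot, and variables do not carry over. Pictures are saved under pics/ and viewed, and the job is handed in when it is done.

Besides the shell and the picture viewer there is one more tool, called after "Request:" in YAML: its name, and indented under it one key for each argument. play_rows: Moves the arm, as the interface text tells. Its arguments: {"type":"object","properties":{"rows":{"type":"array","items":{"type":"array"}},"newtons":{"type":"number"}},"required":["rows"]}

```bash
ls; mkdir -p pics; python3 - <<'E'
from workcell import get_obs, camera, spotter
import cv2
print(get_obs())
for n in ("scene","top"):
    c=camera(n); cv2.imwrite(f"pics/{n}0.png",c["img"][:,:,::-1]); print(n,c["intrinsics"],c["xyz"],c["orientation"],c["shot"])
    for t in ["fixture","tap_wrench","reject_tray","sound1_mid","short_mid","chipped_mid","bent_mid","sound1_hole","oil","dishes","slide_box"]:
        print(t,[( [round(float(v),3) for v in d["point"]],round(d["confidence"],2)) for d in spotter.spot_in(c,t)])
E
```

```text
pics
{'time': 0.0, 'q': array([-7.67767978e+01,  5.01211282e+00,  1.00346139e+01,  9.50995912e+01,
        1.24849783e-04,  8.99999936e+01]), 'qd': array([-0.01072328,  0.07157713,  0.04528192,  0.20007047,  0.05951999,
       -0.05993791]), 'joint_efforts': array([ 6.33470103e-03, -5.20391393e+01,  4.64804292e+01,  1.62957434e-02,
        3.60565846e-04, -2.26377585e-05]), 'ee_pos': array([ 0.12576175, -0.53521035,  0.24157477]), 'tcp_rot': array([-1.79999875e+02,  7.70900844e-02, -7.67767914e+01]), 'wrist_force': array([-0.00460284, -0.54471138,  0.18188449]), 'torque': array([-0.05190684, -0.01074802,  0.01550391]), 'opening': 0.0851201013795899}
scene [[509.35293017   0.         327.95455383]
 [  0.         509.35293017 244.3465301 ]
 [  0.           0.           1.        ]] [1.32206158 0.15888963 0.89400155] [-134.42747902    0.60803984  100.60683669] 1
fixture [([0.577, 0.288, 0.006], 0.9)]
tap_wrench [([0.558, 0.308, 0.125], 0.72), ([0.568, 0.285, 0.009], 0.66)]
reject_tray [([0.508, -0.388, 0.004], 0.75)]
sound1_mid [([0.448, -0.038, 0.008], 0.65)]
short_mid [([0.44, -0.162,
[... 305 characters left out ...]
4.34973813   0.         314.19362378]
 [  0.         464.34973813 239.99046609]
 [  0.           0.           1.        ]] [ 0.3964319  -0.00886044  1.17042621] [-171.99398155   -1.1106399   -91.20175149] 2
fixture [([0.567, 0.265, 0.006], 0.56)]
tap_wrench [([0.551, 0.309, 0.125], 0.52)]
reject_tray [([0.503, -0.389, -0.0], 0.84), ([0.711, 0.29, 0.059], 0.38)]
sound1_mid [([0.44, -0.039, 0.012], 0.93)]
short_mid [([0.436, -0.162, 0.015], 0.67), ([0.303, -0.275, 0.014], 0.58), ([0.759, -0.14, 0.037], 0.46)]
chipped_mid [([0.553, 0.312, 0.128], 0.21)]
bent_mid []
sound1_hole [([0.443, -0.035, 0.01], 0.73)]
oil [([0.712, 0.291, 0.058], 0.88)]
dishes [([0.771, 0.058, 0.044], 0.87)]
slide_box []
```

View pics/scene0.png

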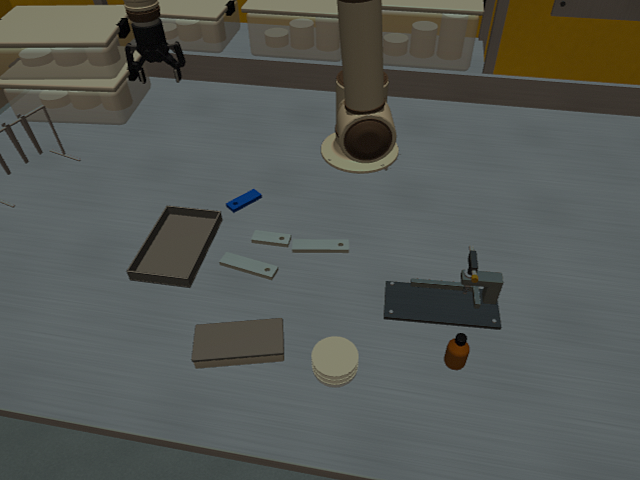

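View pics/top0.png

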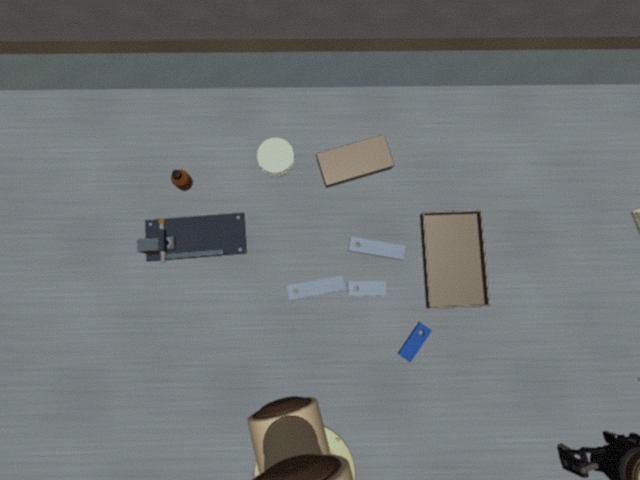

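```bash
cat > h.py <<'E'
import numpy as np, cv2
from scipy.spatial.transform import Rotation as R
def ray(c,u,v,z):
    K=c["intrinsics"];M=R.from_euler("xyz",c["orientation"],degrees=True).as_matrix()
    d=M@np.linalg.inv(K)@np.array([u,v,1.]); p=np.array(c["xyz"]); return p+d*(z-p[2])/d[2]
def proj(c,P):
    K=c["intrinsics"];M=R.from_euler("xyz",c["orientation"],degrees=True).as_matrix()
    q=K@(M.T@(np.array(P)-np.array(c["xyz"]))); return q[:2]/q[2]
def crop(c,name,x0,y0,x1,y1,s):
    im=cv2.resize(c["img"][y0:y1,x0:x1,::-1],None,fx=s,fy=s,interpolation=cv2.INTER_CUBIC); cv2.imwrite("pics/"+name,im)
E
python3 - <<'E'
from h import *
from workcell import camera
c=camera("top"); crop(c,"t1.png",280,225,440,365,5)
crop(c,"t2.png",130,160,260,270,6)
s=camera("scene"); crop(s,"s1.png",210,180,360,290,5)
crop(s,"s2.png",370,230,520,335,5)
im=c["img"]; 
E
```

```text
(no output)
```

View pics/t1.png

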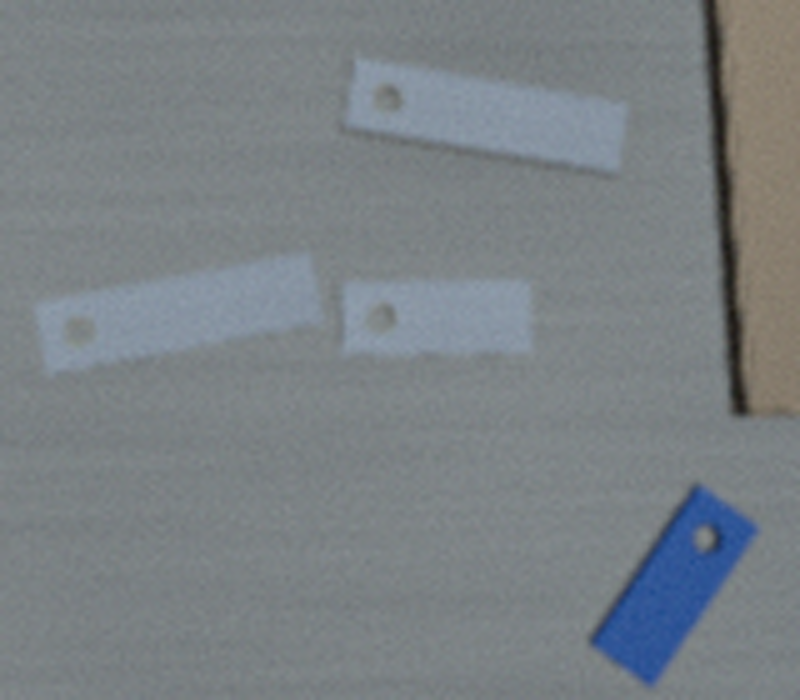

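View pics/s1.png

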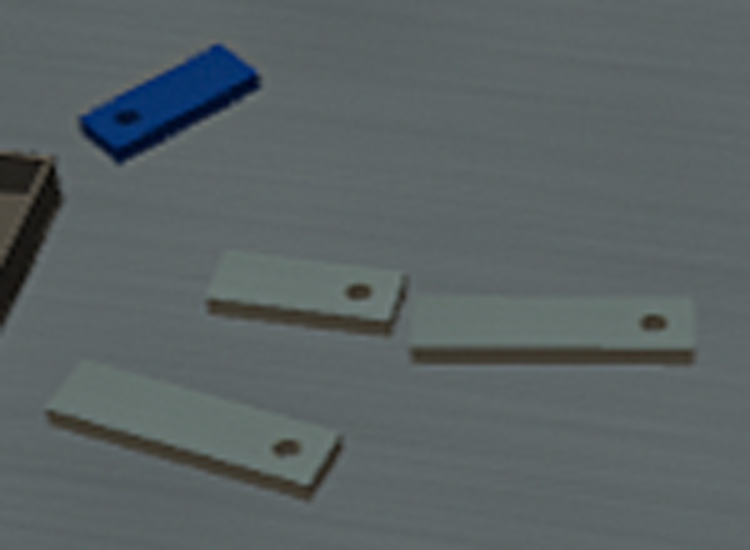

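View pics/t2.png

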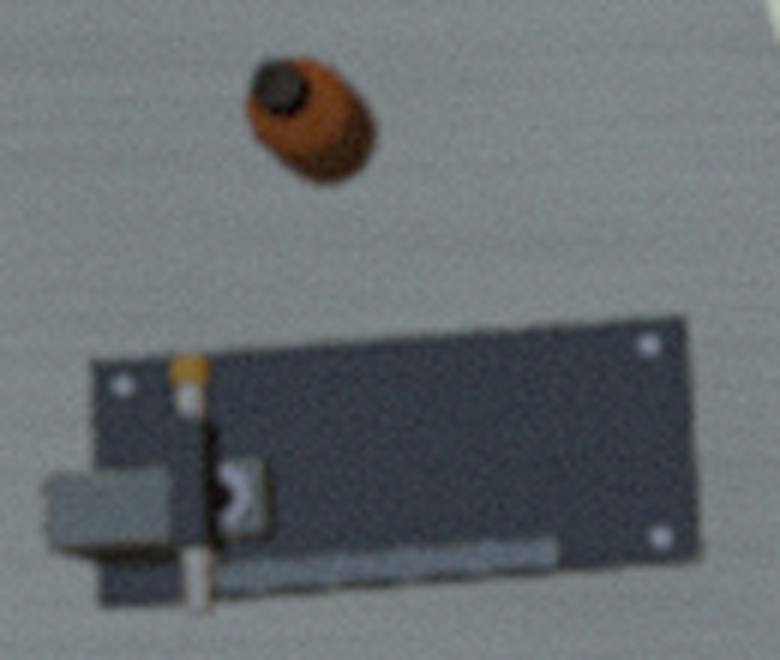

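View pics/s2.png

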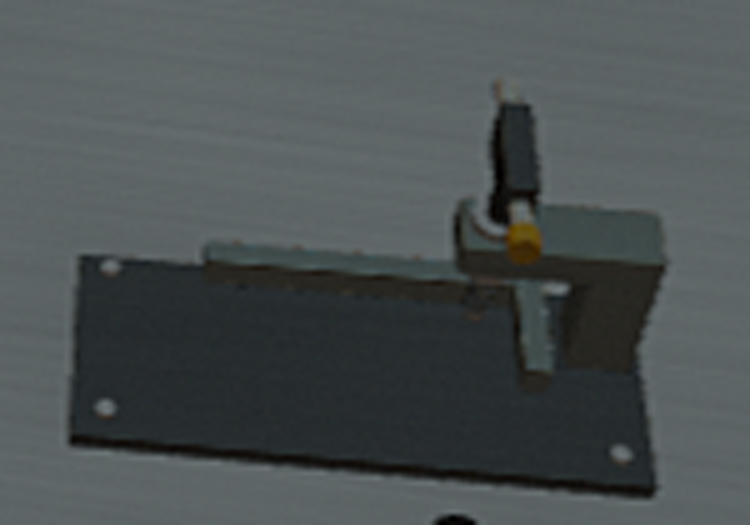

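```bash
cat >> h.py <<'E'
def rect(c,x0,x1,y0,y1,z,s=2):
    # s px per mm ; image up = +x, left=+y
    W=int((y1-y0)*1000*s);H=int((x1-x0)*1000*s)
    P=[(x1,y1),(x1,y0),(x0,y0),(x0,y1)]
    src=np.float32([proj(c,(a,b,z)) for a,b in P]); dst=np.float32([(0,0),(W,0),(W,H),(0,H)])
    return cv2.warpPerspective(c["img"][:,:,::-1],cv2.getPerspectiveTransform(src,dst),(W,H),flags=cv2.INTER_CUBIC)
def strips(c,z=0.012,x0=.2,x1=.7,y0=-.32,y1=.1,s=2,dump=None):
    im=rect(c,x0,x1,y0,y1,z,s); hsv=cv2.cvtColor(im,cv2.COLOR_BGR2HSV)
    bg=cv2.medianBlur(im,5).astype(int)
    return im
E
python3 - <<'E'
from h import *
from workcell import camera
c=camera("top"); s=camera("scene")
cv2.imwrite("pics/r1.png",np.vstack([rect(c,.46,.66,.08,.42,.010),]))
cv2.imwrite("pics/r2.png",rect(s,.46,.66,.08,.42,.010))
for n,k in(("t",c),("s",s)):
    a=rect(k,.36,.58,-.26,.06,.012); cv2.imwrite(f"pics/q{n}.png",a)
    print(n,[a[int((.58-x)*2000),int((.06-y)*2000)] for x,y in((.44,-.04),(.435,-.16),(.50,-.18),(.55,-.02),(.4,-.1))])
E
```

```text
t [array([157, 143, 133], dtype=uint8), array([163, 149, 137], dtype=uint8), array([133, 131, 124], dtype=uint8), array([131, 128, 121], dtype=uint8), array([134, 131, 124], dtype=uint8)]
s [array([110, 114, 101], dtype=uint8), array([111, 115, 102], dtype=uint8), array([100, 100,  92], dtype=uint8), array([99, 98, 91], dtype=uint8), array([103, 102,  94], dtype=uint8)]
```

View pics/r1.png

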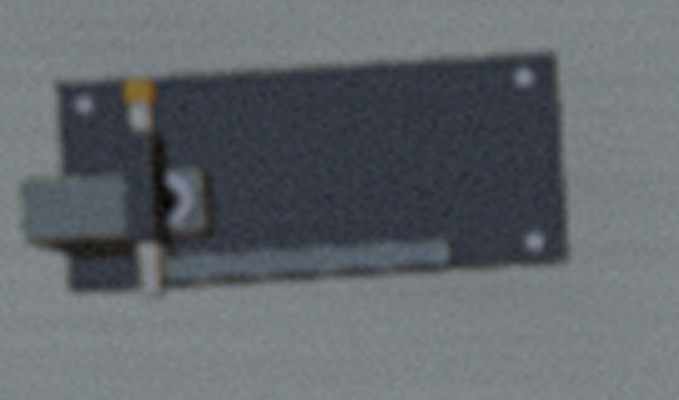

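View pics/r2.png

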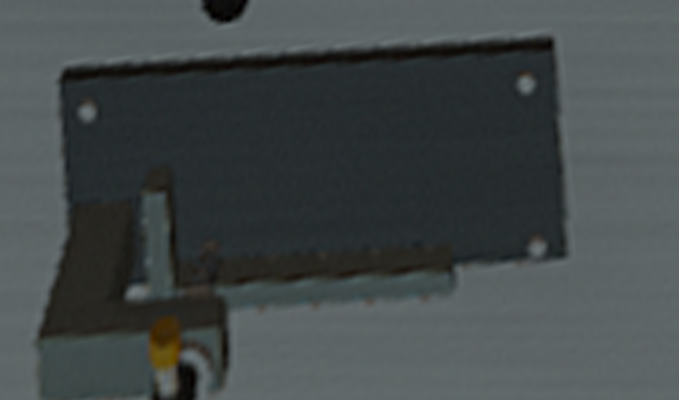

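View pics/qt.png

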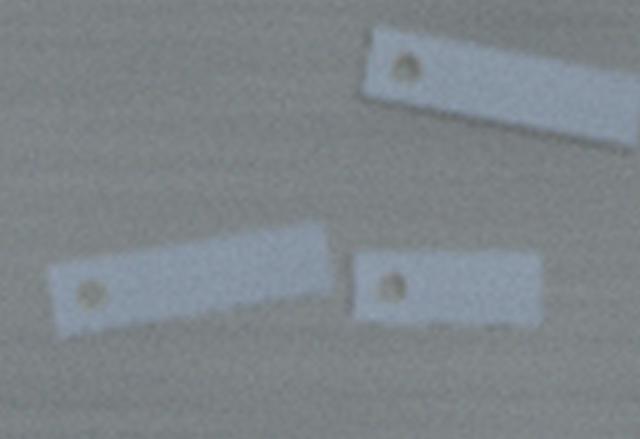

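View pics/qs.png

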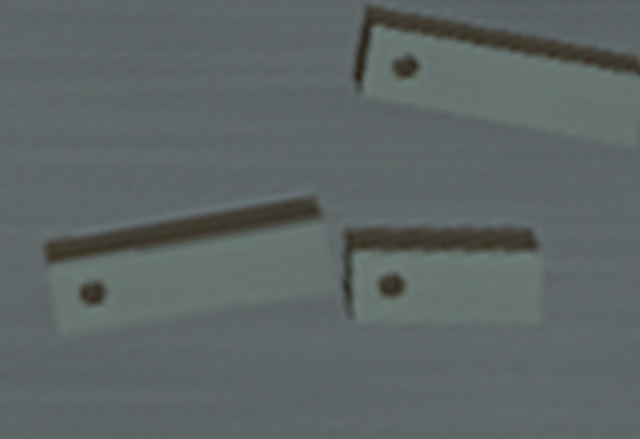

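```bash
cat >> h.py <<'E'
def go(x,y,z,yaw,o=None):
    from workcell import get_obs
    o=o or get_obs(); p=np.array(o["ee_pos"]); r=R.from_euler("xyz",o["tcp_rot"],degrees=True)
    t=R.from_euler("xyz",[180,0,yaw],degrees=True)
    rv=(r.inv()*t).as_rotvec(degrees=True); d=np.array([x,y,z])-p
    print("now",p.round(4),np.round(o["tcp_rot"],2),"open",round(o["opening"],4),"F",np.round(o["wrist_force"],1),"t",round(o["time"],1))
    print(" turn",rv.round(2)," shift(after turn) cm",(t.inv().apply(d)*100).round(2)," shift(no turn)",(r.inv().apply(d)*100).round(2))
FX=(0.5496,0.3121,3.4)
def fx(x,y):  # fixture mm -> world
    a=np.deg2rad(FX[2]); return FX[0]+(x*np.cos(a)-y*np.sin(a))/1e3, FX[1]+(x*np.sin(a)+y*np.cos(a))/1e3
E
python3 -c "
from h import *
go(.4355,-.164,.08,0)"
```

```text
now [ 0.1258 -0.5354  0.2423] [-180.      0.    -76.77] open 0.0853 F [ 0.7 -0.3  0.6] t 1.4
 turn [ -0.     0.   -76.77]  shift(after turn) cm [ 30.97 -37.14  16.23]  shift(no turn) [-29.07 -38.64  16.23]
```

Request:
play_rows:
  newtons: 40
  rows:
    - [0.34,[0,0,0],[0,0,-8.5]]
    - [0.34,[0,0,0],[0,0,-8.5]]
    - [0.34,[0,0,0],[0,0,-8.5]]
    - [0.34,[0,0,0],[0,0,-8.5]]
    - [0.34,[0,0,0],[0,0,-8.5]]
    - [0.34,[0,0,0],[0,0,-8.5]]
    - [0.34,[0,0,0],[0,0,-8.5]]
    - [0.34,[0,0,0],[0,0,-8.5]]
    - [0.34,[0,0,0],[0,0,-8.5]]

```text
time: 2.3
ee_pos: [0.1258, -0.5354, 0.2423]
tcp_rot: [-180.0, -0.0, 0.8]
wrist_force: [0.2, -1.0, 0.2]
opening: 0.0565
```

Request:
play_rows:
  rows:
    - [0.34,[2.6,-3.1,1.2],[0,0,0.8]]
    - [0.34,[2.6,-3.1,1.2],[0,0,0]]
    - [0.34,[2.6,-3.1,1.2],[0,0,0]]
    - [0.34,[2.6,-3.1,1.2],[0,0,0]]
    - [0.34,[2.6,-3.1,1.2],[0,0,0]]
    - [0.34,[2.6,-3.1,1.2],[0,0,0]]
    - [0.34,[2.6,-3.1,1.2],[0,0,0]]
    - [0.34,[2.6,-3.1,1.2],[0,0,0]]
    - [0.34,[2.6,-3.1,1.2],[0,0,0]]
    - [0.34,[2.6,-3.1,1.2],[0,0,0]]
    - [0.34,[2.6,-3.1,1.2],[0,0,0]]

```text
time: 3.4
ee_pos: [0.4171, -0.1841, 0.1062]
tcp_rot: [179.7, -0.3, -0.1]
wrist_force: [0.6, -0.4, -0.4]
opening: 0.0564
```

```bash
python3 - <<'E'
from h import *
from workcell import camera,spotter
go(.4355,-.164,.012,0)
s=camera("scene"); print([(d["point"],d["confidence"]) for d in spotter.spot_in(s,"short_mid")])
crop(s,"s3.png",200,170,360,290,5)
E
```

```text
now [ 0.4171 -0.1841  0.1062] [ 1.7968e+02 -2.6000e-01 -6.0000e-02] open 0.0564 F [ 0.6 -0.4 -0.4] t 3.4
 turn [ 0.32 -0.26 -0.07]  shift(after turn) cm [ 1.84 -2.01  9.42]  shift(no turn) [ 1.8  -2.06  9.42]
[([0.3212, -0.2862, 0.0122], 0.54)]
```

View pics/s3.png

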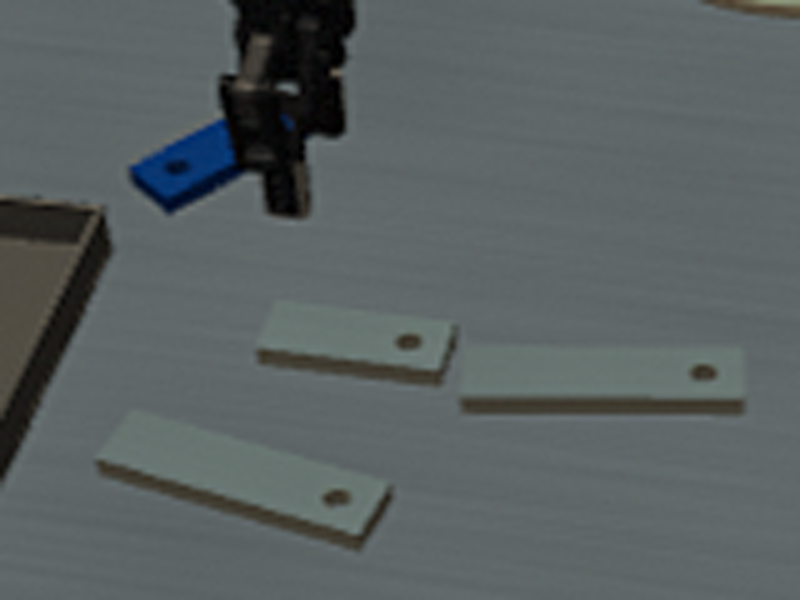

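The gripper is above, slightly short; the short strip at crop (355,340) is unmoved. Descend and grip.

Request:
play_rows:
  rows:
    - [0.34,[1.0,-1.1,1.5],[0.3,-0.3,0]]
    - [0.34,[0.8,-0.9,1.5],[0,0,0]]
    - [0.34,[0,0,2.5],[0,0,0]]
    - [0.34,[0,0,2.5],[0,0,0]]
    - [0.34,[0,0,1.3],[0,0,0]]
    - [0.34,[0,0,0],[0,0,0]]

```text
time: 4.1
ee_pos: [0.4368, -0.1615, 0.0105]
tcp_rot: [180.0, 0.0, 0.4]
wrist_force: [-0.4, -0.1, -0.1]
opening: 0.0564
```

```bash
python3 - <<'E'
from h import *
go(.4355,-.164,.012,0)
E
```

```text
now [ 0.4368 -0.1615  0.0105] [1.8e+02 4.0e-02 3.9e-01] open 0.0564 F [-0.4 -0.1 -0.1] t 4.1
 turn [0.   0.04 0.39]  shift(after turn) cm [-0.13  0.25 -0.15]  shift(no turn) [-0.14  0.24 -0.15]
```

Request:
play_rows:
  newtons: 50
  rows:
    - [0.5,[-0.1,0.2,-0.1],[0,0,0.4]]
    - [0.9,[0,0,0],[0,0,0]]
    - [0.9,[0,0,0],[0,0,0]]
    - [0.9,[0,0,0],[0,0,0]]
    - [0.9,[0,0,0],[0,0,0]]
    - [0.9,[0,0,-2.5],[0,0,0]]
    - [0.9,[0,0,-3],[0,0,0]]
    - [0.9,[0,0,-3],[0,0,0]]
    - [0.9,[0,0,0],[0,0,0]]

```text
time: 5.0
ee_pos: [0.4363, -0.1648, 0.1032]
tcp_rot: [179.9, -0.1, -0.1]
wrist_force: [-0.2, 0.0, -0.9]
opening: 0.0344
```

```bash
python3 - <<'E'
from h import *
from workcell import camera,spotter
go(.505,-.389,.09,0)
s=camera("scene")
crop(s,"s4.png",120,120,360,300,3)
c=camera("top")
crop(c,"t4.png",280,200,500,365,3)
cv2.imwrite("pics/tray.png",rect(c,.36,.66,-.5,-.28,.032))
E
```

```text
now [ 0.4363 -0.1648  0.1032] [ 1.7993e+02 -1.3000e-01 -1.1000e-01] open 0.0344 F [-0.2  0.  -0.9] t 5.0
 turn [ 0.07 -0.13 -0.11]  shift(after turn) cm [ 6.87 22.42  1.32]  shift(no turn) [ 6.92 22.41  1.36]
```

View pics/s4.png

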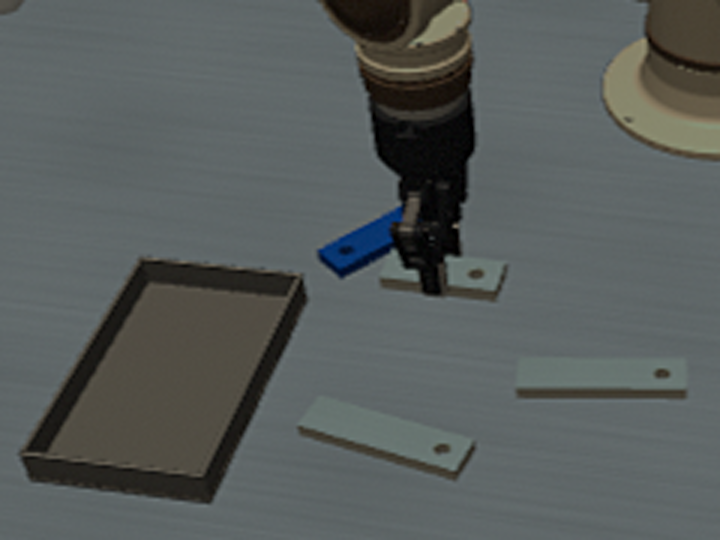

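View pics/tray.png

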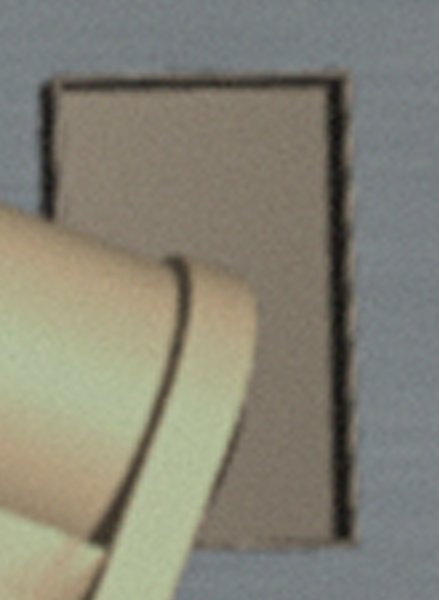

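Request:
play_rows:
  rows:
    - [0.9,[1.3,4.0,0],[0,0,0]]
    - [0.9,[1.3,4.0,0],[0,0,0]]
    - [0.9,[1.3,4.0,0],[0,0,0]]
    - [0.9,[1.3,4.0,0],[0,0,0]]
    - [0.9,[1.3,4.0,0],[0,0,0]]
    - [0.9,[0,0,0],[0,0,0]]
    - [0.9,[0,0,0],[0,0,0]]

```text
time: 5.8
ee_pos: [0.4983, -0.3691, 0.0867]
tcp_rot: [-179.5, 0.7, 0.1]
wrist_force: [-0.4, 0.5, -1.2]
opening: 0.0343
```

```bash
python3 - <<'E'
from h import *
from workcell import camera,spotter
go(.505,-.38,.018,-1)
s=camera("scene")
crop(s,"s5.png",120,120,360,300,3)
E
```

```text
now [ 0.4983 -0.3691  0.0867] [-1.795e+02  7.500e-01  7.000e-02] open 0.0343 F [-0.4  0.5 -1.2] t 5.8
 turn [-0.49  0.75  1.06]  shift(after turn) cm [0.68 1.08 6.87]  shift(no turn) [0.75 1.15 6.85]
```

View pics/s5.png

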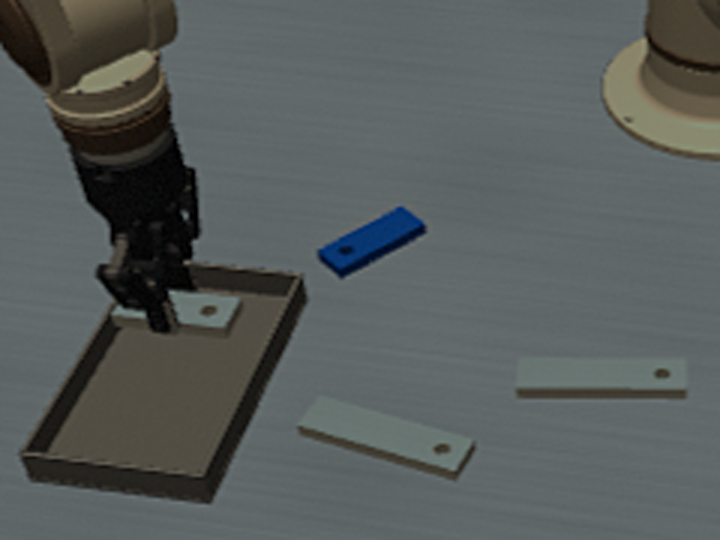

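Request:
play_rows:
  rows:
    - [0.9,[0.7,1.1,1],[-0.5,0.7,1]]
    - [0.9,[0,0,2],[0,0,0]]
    - [0.9,[0,0,2],[0,0,0]]
    - [0.9,[0,0,1.6],[0,0,0]]
    - [0.9,[0,0,0],[0,0,0]]
    - [0.34,[0,0,0],[0,0,0]]
    - [0.34,[0,0,0],[0,0,0]]
    - [0.34,[0,0,0],[0,0,0]]

```text
time: 6.65
ee_pos: [0.5048, -0.3727, 0.0208]
tcp_rot: [180.0, -0.0, -0.6]
wrist_force: [0.4, 0.3, 0.0]
opening: 0.0564
```

Request:
play_rows:
  rows:
    - [0.34,[0,0,-3],[0,0,0]]
    - [0.34,[0,0,-4],[0,0,0]]
    - [0.34,[0,0,-3],[0,0,0]]
    - [0.34,[0,0,0],[0,0,0]]

```text
time: 7.05
ee_pos: [0.5048, -0.3722, 0.1267]
tcp_rot: [179.9, -0.1, -0.6]
wrist_force: [0.2, 0.6, 0.4]
opening: 0.0563
```

```bash
python3 - <<'E'
from h import *
from workcell import camera,spotter
s=camera("scene")
crop(s,"s6.png",120,120,360,300,3)
c=camera("top")
a=rect(c,.36,.58,-.26,.06,.012); cv2.imwrite("pics/q6.png",a)
cv2.imwrite("pics/top6.png",c["img"][:,:,::-1])
print([(d["point"],d["confidence"]) for k in (s,c) for d in spotter.spot_in(k,"sound1_mid")])
E
```

```text
[([0.4492, -0.0339, 0.0093], 0.58), ([0.5704, 0.2856, 0.0061], 0.27), ([0.4375, -0.0397, 0.0108], 0.97)]
```

View pics/s6.png

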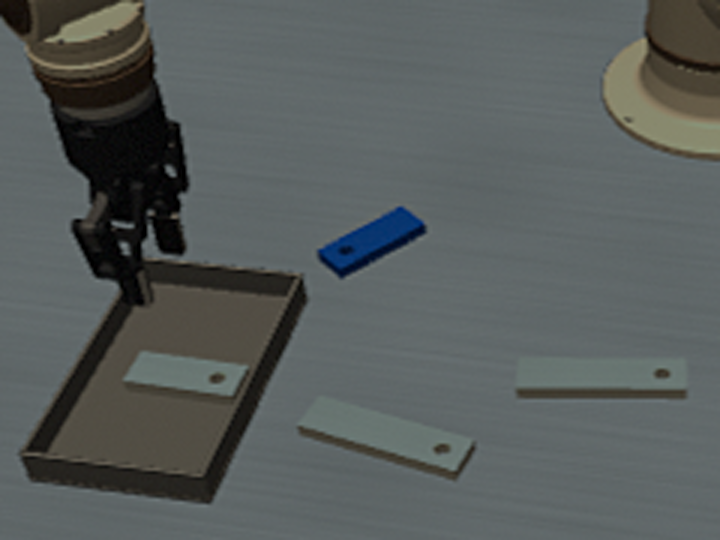

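View pics/q6.png

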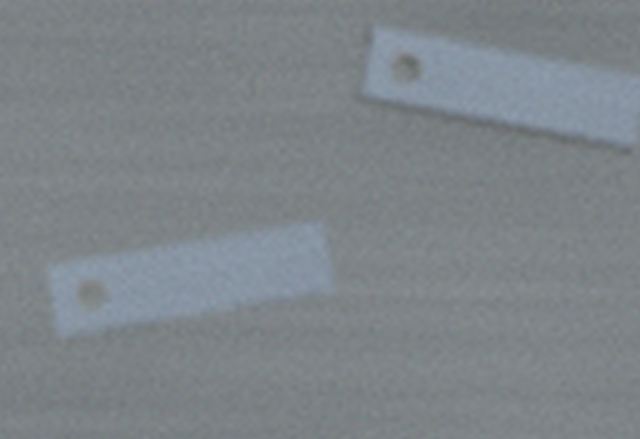

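```bash
python3 - <<'E'
from h import *
go(.4453,-.0651,.06,9.2)
E
```

```text
now [ 0.5029 -0.3709  0.1202] [-179.82    0.27   -0.57] open 0.0566 F [-0.7 -0.6 -0.3] t 7.2
 turn [-0.2   0.25 -9.77]  shift(after turn) cm [ -0.79 -31.11   6.02]  shift(no turn) [ -6.03 -30.5    6.15]
```

Request:
play_rows:
  rows:
    - [0.34,[0,0,0],[0,0,-4.9]]
    - [0.34,[0,0,0],[0,0,-4.9]]
    - [0.34,[-0.2,-4.0,0.7],[0,0,0]]
    - [0.34,[-0.2,-4.0,0.7],[0,0,0]]
    - [0.34,[-0.2,-4.0,0.7],[0,0,0]]
    - [0.34,[-0.2,-4.0,0.7],[0,0,0]]
    - [0.34,[-0.2,-4.0,0.7],[0,0,0]]
    - [0.34,[-0.2,-4.0,0.7],[0,0,0]]
    - [0.34,[-0.2,-4.0,0.7],[0,0,0]]
    - [0.34,[0,0,0],[0,0,0]]

```text
time: 8.25
ee_pos: [0.4317, -0.0856, 0.0561]
tcp_rot: [-179.0, 1.3, 9.5]
wrist_force: [-0.0, -0.3, -0.2]
opening: 0.0563
```

```bash
python3 - <<'E'
from h import *
go(.4453,-.0651,.0125,9.2)
E
```

```text
now [ 0.4317 -0.0856  0.0561] [-179.05    1.28    9.46] open 0.0563 F [-0.  -0.3 -0.2] t 8.2
 turn [-0.95  1.28  0.24]  shift(after turn) cm [ 1.67 -1.81  4.36]  shift(no turn) [ 1.77 -1.73  4.36]
```

Request:
play_rows:
  rows:
    - [0.34,[1.0,-0.9,0],[-0.9,1.2,0.2]]
    - [0.34,[0.7,-0.9,0],[0,0,0]]
    - [0.34,[0,0,1.2],[0,0,0]]
    - [0.34,[0,0,0],[0,0,0]]

```text
time: 8.65
ee_pos: [0.444, -0.0636, 0.0399]
tcp_rot: [-179.9, 0.4, 9.4]
wrist_force: [-0.1, -0.1, -0.1]
opening: 0.0563
```

```bash
python3 - <<'E'
from h import *
go(.4453,-.0651,.0125,9.2)
E
```

```text
now [ 0.444  -0.0636  0.0399] [-179.89    0.37    9.39] open 0.0563 F [-0.1 -0.1 -0.1] t 8.7
 turn [-0.11  0.37  0.19]  shift(after turn) cm [0.11 0.17 2.74]  shift(no turn) [0.12 0.17 2.74]
```

Request:
play_rows:
  newtons: 60
  rows:
    - [0.34,[0.1,0.1,1.3],[-0.1,0.4,0.2]]
    - [0.34,[0,0,1.3],[0,0,0]]
    - [0.34,[0,0,0],[0,0,0]]
    - [0.5,[0,0,0],[0,0,0]]
    - [0.9,[0,0,0],[0,0,0]]
    - [0.9,[0,0,0],[0,0,0]]
    - [0.9,[0,0,0],[0,0,0]]
    - [0.9,[0,0,-2],[0,0,0]]
    - [0.9,[0,0,-3],[0,0,0]]
    - [0.9,[0,0,-3],[0,0,0]]
    - [0.9,[0,0,0],[0,0,0]]

```text
time: 9.75
ee_pos: [0.4439, -0.0668, 0.0946]
tcp_rot: [-179.9, 0.3, 9.0]
wrist_force: [0.4, -0.3, -1.5]
opening: 0.0341
```

```bash
python3 - <<'E'
from h import *
from workcell import camera
p=fx(30,-118); print(p)
go(*p,.07,FX[2])
s=camera("scene")
crop(s,"s7.png",220,120,520,340,2)
E
```

```text
(np.float64(0.5865453469196764), np.float64(0.19608689151227454))
now [ 0.4439 -0.0668  0.0946] [-179.92    0.27    9.03] open 0.0341 F [ 0.4 -0.3 -1.5] t 9.8
 turn [-0.06  0.27  5.63]  shift(after turn) cm [ 15.8  -25.4    2.46]  shift(no turn) [ 18.23 -23.72   2.41]
```

View pics/s7.png

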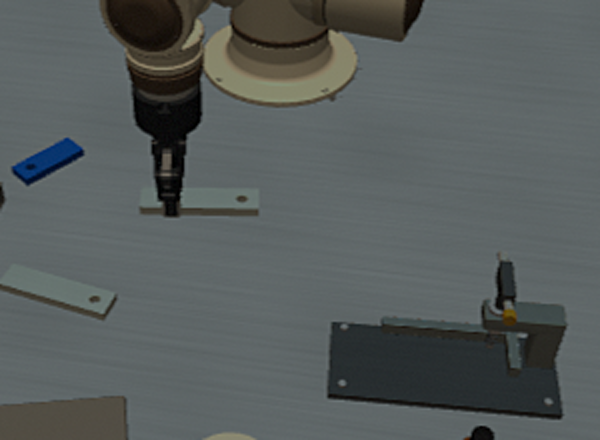

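Request:
play_rows:
  rows:
    - [0.9,[0,0,0],[0,0,5.6]]
    - [0.9,[2.2,-3.2,-0.2],[0,0,0]]
    - [0.9,[2.2,-3.2,-0.2],[0,0,0]]
    - [0.9,[2.2,-3.2,-0.2],[0,0,0]]
    - [0.9,[2.2,-3.2,-0.2],[0,0,0]]
    - [0.9,[2.2,-3.2,-0.2],[0,0,0]]
    - [0.9,[2.2,-3.2,-0.2],[0,0,0]]
    - [0.9,[2.2,-3.2,-0.2],[0,0,0]]
    - [0.9,[0,0,0],[0,0,0]]

```text
time: 10.7
ee_pos: [0.586, 0.1735, 0.0943]
tcp_rot: [180.0, 1.0, 3.0]
wrist_force: [-1.6, -0.6, -2.1]
opening: 0.0345
```

```bash
python3 - <<'E'
from h import *
p=fx(32,-140); print(p)
go(*p,.04,FX[2])
E
```

```text
(np.float64(0.5898465667941951), np.float64(0.17424422804510362))
now [0.586  0.1735 0.0943] [179.96   1.     2.97] open 0.0345 F [-1.6 -0.6 -2.1] t 10.7
 turn [ 0.04  1.   -0.43]  shift(after turn) cm [ 0.39 -0.05  5.43]  shift(no turn) [ 0.48 -0.05  5.43]
```

Request:
play_rows:
  rows:
    - [0.9,[0.4,0,1.5],[0,1,-0.4]]
    - [0.9,[0,0,2],[0,0,0]]
    - [0.9,[0,0,2],[0,0,0]]
    - [0.9,[0,0,0.8],[0,0,0]]
    - [0.9,[0,0,0],[0,0,0]]

```text
time: 11.2
ee_pos: [0.5869, 0.1734, 0.023]
tcp_rot: [179.8, 0.4, 3.5]
wrist_force: [-0.3, 0.2, -0.0]
opening: 0.0349
```

```bash
python3 - <<'E'
from h import *
from workcell import camera
p=fx(32,-118)
go(*p,.0235,FX[2])
s=camera("scene"); crop(s,"s8.png",350,200,530,340,4)
s=camera("top"); crop(s,"t8.png",130,160,270,270,5)
E
```

```text
now [0.5869 0.1734 0.023 ] [179.82   0.42   3.52] open 0.0349 F [-0.3  0.2 -0. ] t 11.2
 turn [0.18 0.42 0.12]  shift(after turn) cm [ 0.3  -2.27 -0.05]  shift(no turn) [ 0.3  -2.27 -0.06]
```

View pics/s8.png

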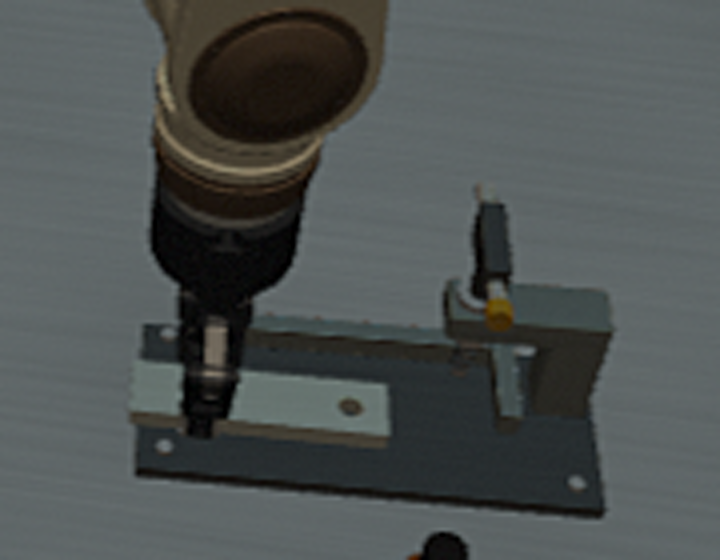

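View pics/t8.png

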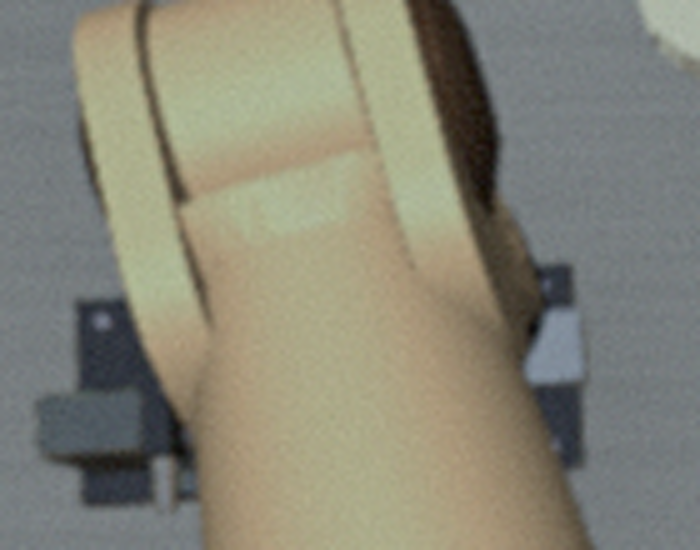

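Request:
play_rows:
  rows:
    - [0.9,[0.3,-0.8,-0.1],[0,0.3,0]]
    - [0.9,[0.1,-1.0,0],[0,0,0]]
    - [0.9,[0,-0.5,0],[0,0,0]]
    - [0.9,[0,0,0],[0,0,0]]
    - [0.38,[0,0,0],[0,0,0]]
    - [0.38,[0,0,0],[0,0,0]]
    - [0.38,[0,0,0],[0,0,0]]
    - [0.38,[0,0,-2],[0,0,0]]
    - [0.38,[0,0,-3],[0,0,0]]
    - [0.38,[0,0,0],[0,0,0]]

```text
time: 12.3
ee_pos: [0.5919, 0.1993, 0.0811]
tcp_rot: [179.9, -0.3, 3.5]
wrist_force: [0.1, 1.0, 0.5]
opening: 0.0526
```

```bash
python3 - <<'E'
from h import *
from workcell import camera
s=camera("scene"); crop(s,"s9.png",350,200,530,340,4); cv2.imwrite("pics/r9.png",rect(s,.46,.66,.08,.42,.022))
s=camera("top"); crop(s,"t9.png",130,160,270,270,5)
go(*fx(30,-70),.06,FX[2])
E
```

```text
now [0.5905 0.1989 0.0774] [ 1.7986e+02 -5.0000e-02  3.5100e+00] open 0.053 F [-0.8  0.3 -0.8] t 12.4
 turn [ 0.14 -0.05  0.11]  shift(after turn) cm [-0.42 -4.54  1.74]  shift(no turn) [-0.41 -4.55  1.73]
```

View pics/s9.png

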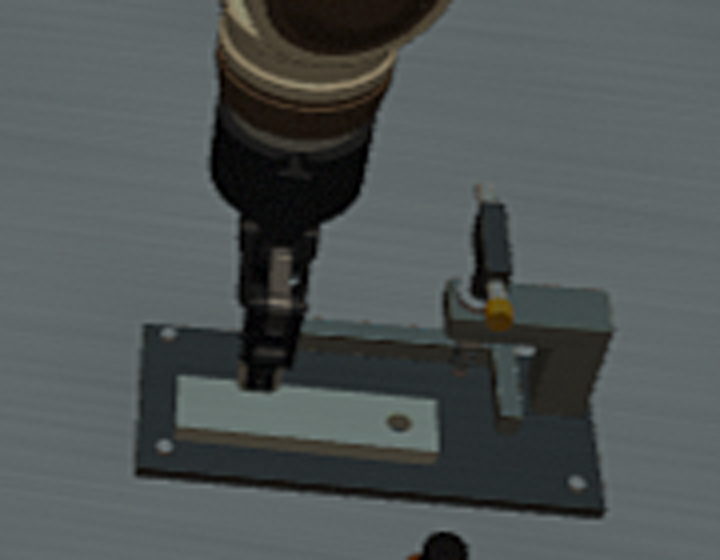

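View pics/r9.png

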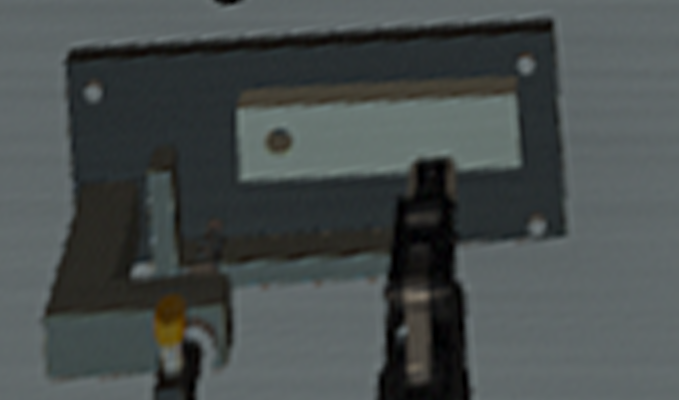

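```bash
python3 - <<'E'
from h import *
print(fx(80,-84)); go(*fx(80,-84),.07,FX[2])
E
```

```text
(np.float64(0.634440921614282), np.float64(0.23299236434048062))
now [0.5905 0.1989 0.0774] [ 1.7986e+02 -5.0000e-02  3.5100e+00] open 0.053 F [-0.8  0.3 -0.8] t 12.4
 turn [ 0.14 -0.05  0.11]  shift(after turn) cm [ 4.58 -3.14  0.74]  shift(no turn) [ 4.59 -3.14  0.74]
```

Request:
play_rows:
  rows:
    - [1,[1.2,-0.8,-0.1],[0,0,0]]
    - [1,[1.2,-0.8,-0.1],[0,0,0]]
    - [1,[1.2,-0.8,-0.1],[0,0,0]]
    - [1,[1.0,-0.5,0],[0,0,0]]
    - [1,[0,0,0],[0,0,0]]

```text
time: 12.9
ee_pos: [0.6338, 0.23, 0.0744]
tcp_rot: [179.7, 0.4, 3.4]
wrist_force: [-0.5, 0.3, 0.2]
opening: 0.0001
```

```bash
python3 - <<'E'
from h import *
go(*fx(80,-84),.024,FX[2])
E
```

```text
now [0.6338 0.23   0.0744] [179.74   0.36   3.44] open 0.0001 F [-0.5  0.3  0.2] t 12.9
 turn [0.26 0.36 0.04]  shift(after turn) cm [ 0.08 -0.29  5.04]  shift(no turn) [ 0.11 -0.32  5.04]
```

Request:
play_rows:
  rows:
    - [1,[0.2,-0.2,1.5],[0.2,0.3,0]]
    - [1,[0,0,1.5],[0,0,0]]
    - [1,[0,0,1.3],[0,0,0]]
    - [1,[0,0,0.5],[0,0,0]]
    - [1,[0,0,0],[0,0,0]]

```text
time: 13.4
ee_pos: [0.6333, 0.2305, 0.021]
tcp_rot: [179.9, 0.3, 3.4]
wrist_force: [-0.4, 1.1, 2.0]
opening: -0.0001
```

Request:
play_rows:
  rows:
    - [1,[-0.5,0,0],[0,0,0]]
    - [1,[-0.5,0,0],[0,0,0]]
    - [1,[-0.5,0,0],[0,0,0]]
    - [1,[0,0,0],[0,0,0]]

```text
time: 13.8
ee_pos: [0.6171, 0.2293, 0.0226]
tcp_rot: [179.9, 0.2, 3.4]
wrist_force: [-0.3, 0.5, 0.0]
opening: 0.0002
```

```bash
python3 - <<'E'
from h import *
from workcell import camera
go(*fx(32.5,-84),.024,FX[2])
s=camera("scene"); crop(s,"s10.png",350,200,530,340,4)
E
```

```text
now [0.6171 0.2293 0.0226] [179.88   0.22   3.39] open 0.0002 F [-0.3  0.5  0. ] t 13.8
 turn [ 0.12  0.22 -0.01]  shift(after turn) cm [-3.   -0.26 -0.14]  shift(no turn) [-3.   -0.26 -0.13]
```

View pics/s10.png

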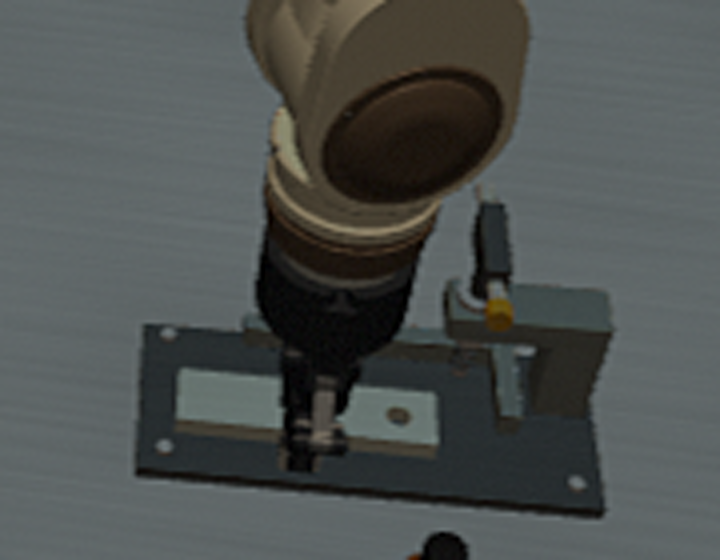

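Request:
play_rows:
  rows:
    - [1,[-0.5,-0.1,-0.1],[0,0.2,0]]
    - [1,[-0.5,-0.1,0],[0,0,0]]
    - [1,[-0.5,0,0],[0,0,0]]
    - [1,[-0.5,0,0],[0,0,0]]
    - [1,[0,0,0],[0,0,0]]

```text
time: 14.35
ee_pos: [0.5959, 0.2304, 0.0243]
tcp_rot: [179.9, -0.1, 3.4]
wrist_force: [-0.5, 0.5, 0.0]
opening: 0.0003
```

```bash
python3 - <<'E'
from h import *
from workcell import camera
go(*fx(32.5,-84),.024,FX[2])
s=camera("scene"); crop(s,"s11.png",350,200,530,340,4)
E
```

```text
now [0.5959 0.2304 0.0243] [ 1.7989e+02 -8.0000e-02  3.4000e+00] open 0.0003 F [-0.5  0.5  0. ] t 14.3
 turn [ 0.11 -0.08 -0.  ]  shift(after turn) cm [-0.88 -0.03  0.03]  shift(no turn) [-0.88 -0.03  0.03]
```

View pics/s11.png

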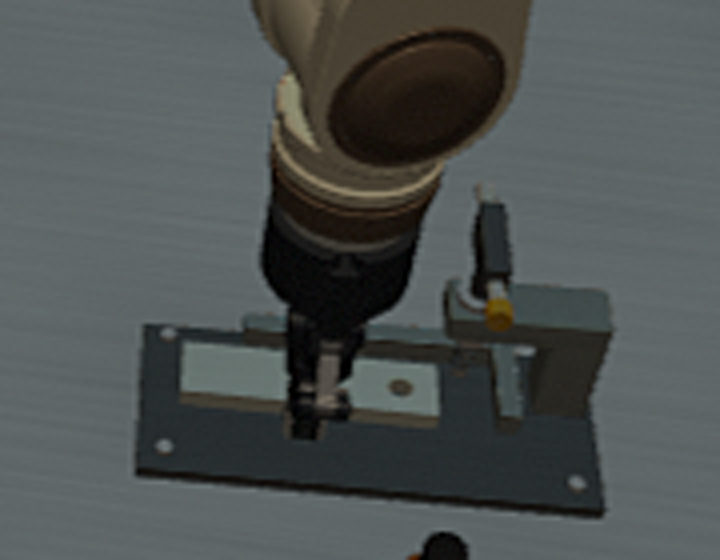

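Request:
play_rows:
  rows:
    - [1,[-0.4,0,0],[0,0,0]]
    - [1,[-0.4,0,0],[0,0,0]]
    - [1,[-0.2,0,0],[0,0,0]]
    - [1,[-0.2,0,0],[0,0,0]]

```text
time: 14.8
ee_pos: [0.5839, 0.2298, 0.0243]
tcp_rot: [179.9, -0.1, 3.4]
wrist_force: [3.2, 1.3, 0.3]
opening: 0.0002
```

Request:
play_rows:
  rows:
    - [1,[-0.2,0,0],[0,0,0]]
    - [1,[-0.2,0,0],[0,0,0]]
    - [1,[-0.2,0,0],[0,0,0]]

```text
time: 15.1
ee_pos: [0.5834, 0.2299, 0.0269]
tcp_rot: [179.9, -0.9, 3.3]
wrist_force: [9.0, 0.5, 0.3]
opening: 0.0
```

Request:
play_rows:
  rows:
    - [1,[0.8,0,0],[0,0,0]]
    - [1,[1,0,0],[0,-0.9,0]]
    - [1,[0,0,-2],[0,0,0]]
    - [1,[0,0,-2.0],[0,0,0]]
    - [1,[0,0,0],[0,0,0]]

```text
time: 15.6
ee_pos: [0.602, 0.2306, 0.0671]
tcp_rot: [179.9, 0.2, 3.3]
wrist_force: [0.2, 0.3, -0.1]
opening: -0.0
```

```bash
python3 - <<'E'
from h import *
from workcell import camera
go(*fx(0,-184),.06,FX[2])
s=camera("scene"); crop(s,"s12.png",350,200,530,340,4); cv2.imwrite("pics/r12.png",rect(s,.46,.66,.08,.42,.022))
E
```

```text
now [0.602  0.2306 0.0671] [179.92   0.24   3.31] open -0.0 F [ 0.2  0.3 -0.1] t 15.6
 turn [ 0.08  0.24 -0.09]  shift(after turn) cm [-4.74  9.95  0.71]  shift(no turn) [-4.72  9.96  0.74]
```

View pics/r12.png

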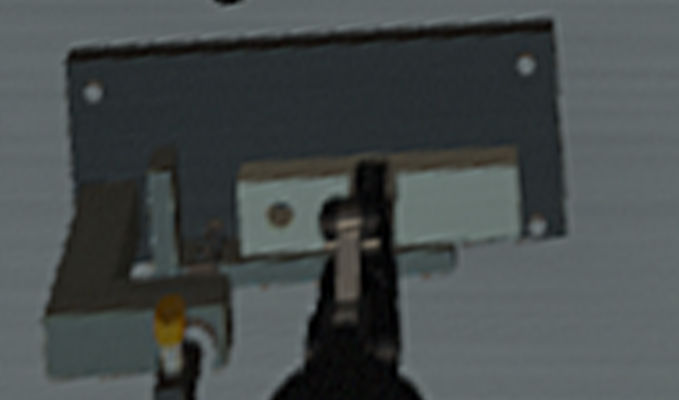

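Request:
play_rows:
  rows:
    - [1,[-1.2,2.5,0],[0,0,0]]
    - [1,[-1.2,2.5,0],[0,0,0]]
    - [1,[-1.2,2.5,0],[0,0,0]]
    - [1,[-1.2,2.5,0],[0,0,0]]
    - [1,[0,0,0],[0,0,0]]

```text
time: 16.15
ee_pos: [0.5553, 0.1248, 0.0585]
tcp_rot: [179.8, 0.8, 3.5]
wrist_force: [1.3, -0.1, 0.6]
opening: 0.0
```

```bash
python3 - <<'E'
from h import *
go(*fx(0,-180),.024,FX[2])
E
```

```text
now [0.5553 0.1248 0.0585] [179.82   0.83   3.45] open 0.0 F [ 1.3 -0.1  0.6] t 16.1
 turn [0.18 0.83 0.05]  shift(after turn) cm [ 0.54 -0.73  3.45]  shift(no turn) [ 0.59 -0.74  3.44]
```

Request:
play_rows:
  rows:
    - [1,[0.5,0,1.2],[0.2,0.8,0]]
    - [1,[0,0,1.2],[0,0,0]]
    - [1,[0,0,0.8],[0,0,0]]
    - [1,[0,-0.6,0],[0,0,0]]
    - [1,[0,-0.6,0],[0,0,0]]
    - [1,[0,-0.5,0],[0,0,0]]
    - [1,[0,0,0],[0,0,0]]

```text
time: 16.85
ee_pos: [0.5579, 0.145, 0.0216]
tcp_rot: [-180.0, 0.3, 3.5]
wrist_force: [0.5, -0.5, 0.5]
opening: 0.0
```

```bash
python3 - <<'E'
from h import *
go(*fx(0,-131),.024,FX[2])
from workcell import camera
s=camera("scene"); crop(s,"s13.png",350,200,530,340,4)
E
```

```text
now [0.5579 0.145  0.0216] [-179.96    0.29    3.48] open 0.0 F [ 0.5 -0.5  0.5] t 16.9
 turn [-0.04  0.29  0.08]  shift(after turn) cm [ 0.16 -3.63 -0.24]  shift(no turn) [ 0.16 -3.63 -0.23]
```

View pics/s13.png

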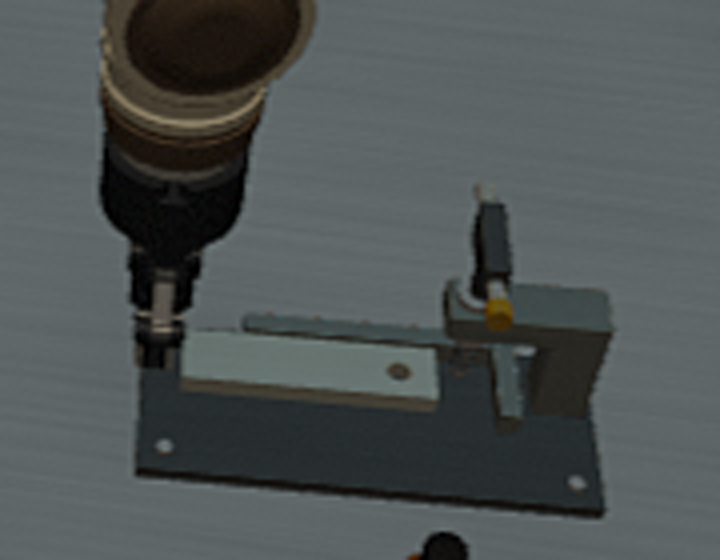

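Request:
play_rows:
  rows:
    - [1,[0.1,-0.2,-0.25],[0,0.3,0]]
    - [1,[0,-0.5,0],[0,0,0]]
    - [1,[0,-0.5,0],[0,0,0]]
    - [1,[0,-0.5,0],[0,0,0]]
    - [1,[0,-0.5,0],[0,0,0]]
    - [1,[0,-0.3,0],[0,0,0]]
    - [1,[0,-0.2,0],[0,0,0]]

```text
time: 17.6
ee_pos: [0.5578, 0.1739, 0.0255]
tcp_rot: [-180.0, -0.1, 3.5]
wrist_force: [-0.7, -1.4, 0.6]
opening: 0.0001
```

Request:
play_rows:
  rows:
    - [1,[0,-0.2,0],[0,0,0]]
    - [1,[0,-0.2,0],[0,0,0]]
    - [1,[0,-0.2,0],[0,0,0]]
    - [1,[0,-0.2,0],[0,0,0]]

```text
time: 18.0
ee_pos: [0.5573, 0.1823, 0.0255]
tcp_rot: [180.0, -0.1, 3.4]
wrist_force: [1.0, -1.4, 1.2]
opening: 0.0003
```

Request:
play_rows:
  rows:
    - [1,[0,-0.2,0],[0,0,0]]
    - [1,[0,-0.2,0],[0,0,0]]
    - [1,[0,-0.2,0],[0,0,0]]

```text
time: 18.3
ee_pos: [0.5574, 0.1827, 0.0256]
tcp_rot: [179.3, -0.1, 3.2]
wrist_force: [-0.2, -11.5, 2.4]
opening: 0.0003
```

```bash
python3 - <<'E'
from h import *
go(*fx(0,-131),.024,FX[2])
from workcell import camera
s=camera("scene"); crop(s,"s14.png",350,200,530,340,4);cv2.imwrite("pics/r14.png",rect(s,.46,.66,.08,.42,.022))
E
```

```text
now [0.5574 0.1827 0.0256] [ 1.7926e+02 -1.5000e-01  3.2000e+00] open 0.0003 F [ -0.2 -11.5   2.4] t 18.3
 turn [ 0.74 -0.15 -0.2 ]  shift(after turn) cm [-0.01  0.14  0.16]  shift(no turn) [-0.01  0.14  0.16]
```

View pics/s14.png

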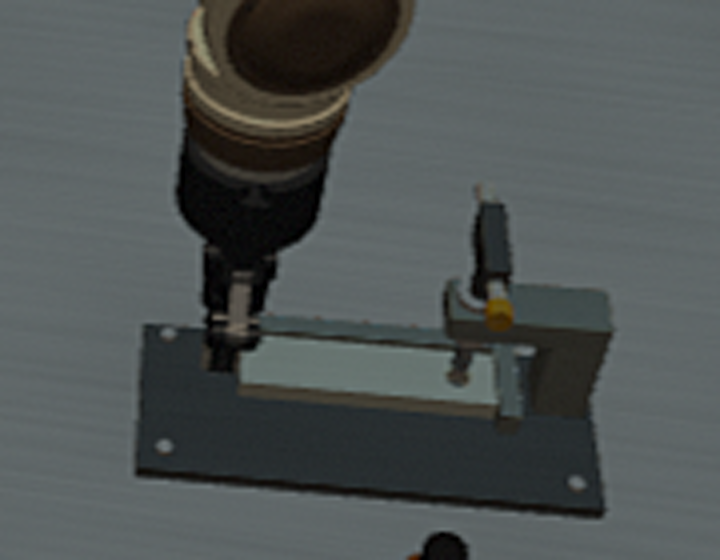

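Request:
play_rows:
  rows:
    - [1,[0,0.8,0],[0,0,0]]
    - [1,[0,0.7,0],[0.5,0,0]]
    - [1,[0,0,-2],[0,0,0]]
    - [1,[0,0,-2.0],[0,0,0]]
    - [1,[0,0,0],[0,0,0]]

```text
time: 18.85
ee_pos: [0.5576, 0.1661, 0.066]
tcp_rot: [179.9, -0.0, 3.2]
wrist_force: [0.7, 0.1, 0.3]
opening: -0.0
```

```bash
python3 - <<'E'
from h import *
go(*fx(50,-75),.06,FX[2])
E
```

```text
now [0.5576 0.1661 0.066 ] [ 1.7994e+02 -4.0000e-02  3.1700e+00] open -0.0 F [0.7 0.1 0.3] t 18.9
 turn [ 0.06 -0.04 -0.23]  shift(after turn) cm [ 5.07 -7.12  0.6 ]  shift(no turn) [ 5.04 -7.14  0.6 ]
```

Request:
play_rows:
  rows:
    - [1,[1.2,-1.7,0],[0,0,0]]
    - [1,[1.3,-1.7,0],[0,0,0]]
    - [1,[1.3,-1.7,0],[0,0,0]]
    - [1,[1.3,-1.7,0],[0,0,0]]
    - [1,[0,0,0],[0,0,0]]

```text
time: 19.35
ee_pos: [0.606, 0.2379, 0.0633]
tcp_rot: [-179.9, 0.0, 3.1]
wrist_force: [-0.3, 0.6, -0.0]
opening: -0.0
```

```bash
python3 - <<'E'
from h import *
go(*fx(46,-75),.025,FX[2])
E
```

```text
now [0.606  0.2379 0.0633] [-1.7986e+02  2.0000e-02  3.0900e+00] open -0.0 F [-0.3  0.6 -0. ] t 19.4
 turn [-0.14  0.02 -0.31]  shift(after turn) cm [-0.59 -0.24  3.83]  shift(no turn) [-0.6  -0.23  3.83]
```

Request:
play_rows:
  rows:
    - [1,[0,-0.1,1.5],[0,0,-0.3]]
    - [1,[0,0,1.3],[0,0,0]]
    - [1,[0,0,0.8],[0,0,0]]
    - [1,[-0.4,0,0],[0,0,0]]
    - [1,[-0.4,0,0],[0,0,0]]
    - [1,[-0.4,0,0],[0,0,0]]
    - [1,[-0.2,0,0],[0,0,0]]
    - [1,[-0.2,0,0],[0,0,0]]

```text
time: 20.15
ee_pos: [0.5869, 0.2354, 0.0224]
tcp_rot: [-179.9, 0.2, 3.3]
wrist_force: [0.1, 0.4, -0.2]
opening: -0.0003
```

Request:
play_rows:
  rows:
    - [1,[-0.2,0,0],[0,0,0]]
    - [1,[-0.2,0,0],[0,0,0]]
    - [1,[-0.2,0,0],[0,0,0]]

```text
time: 20.45
ee_pos: [0.5837, 0.2354, 0.0243]
tcp_rot: [-179.8, -0.3, 3.3]
wrist_force: [11.7, -1.4, -0.1]
opening: 0.0002
```

Request:
play_rows:
  rows:
    - [1,[0.7,0,0],[0,0,0]]
    - [1,[1,0,0],[0,0,0]]
    - [1,[0,0,-3],[0,0,0]]
    - [0.4,[0,0,-4],[0,0,0]]
    - [0.4,[0,0,-4],[0,0,0]]
    - [0.4,[0,0,-4],[0,0,0]]
    - [0.4,[0,3,-1],[0,0,0]]
    - [0.4,[0,4,0],[0,0,0]]
    - [0.4,[0,4,0],[0,0,0]]
    - [0.4,[0,0,0],[0,0,0]]

```text
time: 21.45
ee_pos: [0.6101, 0.1237, 0.1885]
tcp_rot: [-179.9, 0.0, 3.5]
wrist_force: [0.0, 0.5, -0.8]
opening: 0.0512
```

```bash
python3 - <<'E'
from h import *
from workcell import camera,spotter
go(*fx(0,0),.18,-86.6)
s=camera("scene"); crop(s,"s15.png",370,210,520,330,5); cv2.imwrite("pics/r15.png",rect(s,.46,.66,.08,.42,.022))
c=camera("top"); crop(c,"t15.png",130,180,260,280,6); cv2.imwrite("pics/c15.png",rect(c,.46,.66,.2,.42,.134,3))
print([(d["point"],d["confidence"]) for k in (s,c) for d in spotter.spot_in(k,"wrench_grip")])
E
```

```text
now [0.6101 0.1237 0.1885] [-1.7989e+02  1.0000e-02  3.5100e+00] open 0.0512 F [ 0.   0.5 -0.8] t 21.4
 turn [-8.000e-02  9.000e-02  9.011e+01]  shift(after turn) cm [-19.16   4.92   0.85]  shift(no turn) [ -4.89 -19.17   0.89]
[([0.5601, 0.3097, 0.1242], 0.67), ([0.5499, 0.3093, 0.129], 0.84)]
```

View pics/s15.png

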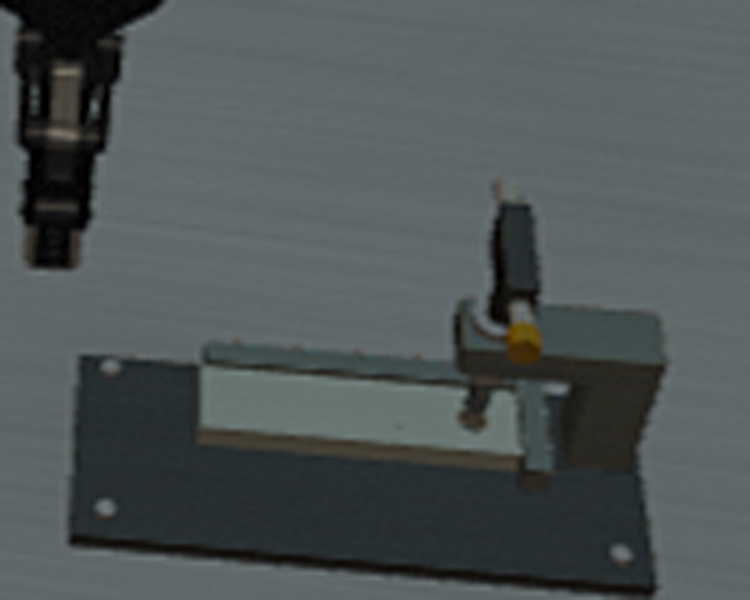

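View pics/c15.png

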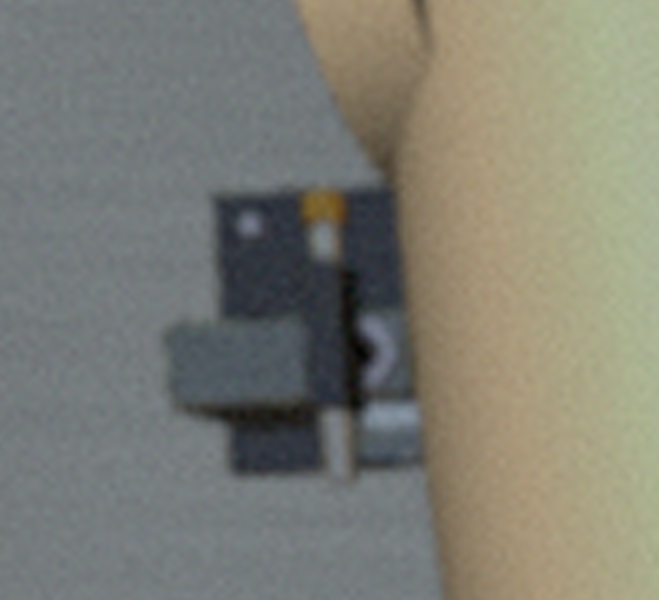

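View pics/t15.png

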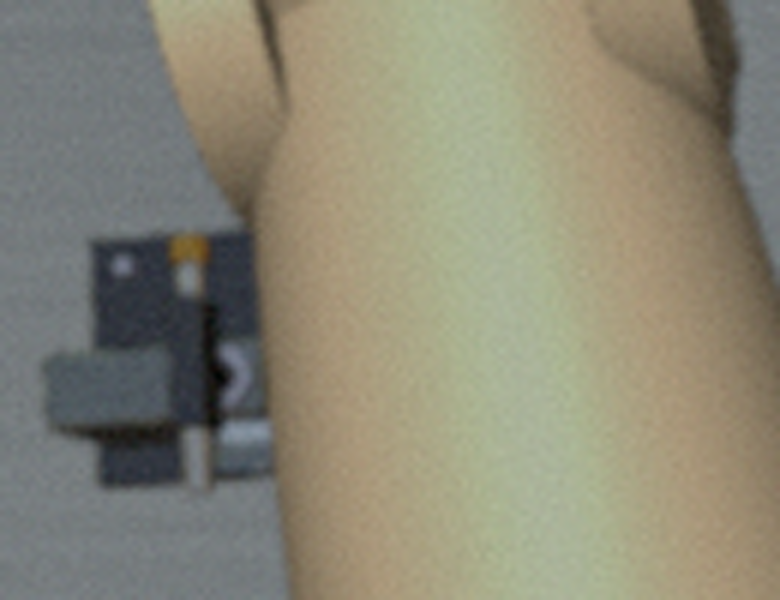

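Request:
play_rows:
  rows:
    - [0.4,[0,0,0],[0,0,-8.5]]
    - [0.4,[0,0,0],[0,0,-8.5]]
    - [0.4,[0,0,0],[0,0,-8.5]]
    - [0.4,[0,0,0],[0,0,-8.5]]
    - [0.4,[0,0,0],[0,0,-8.5]]
    - [0.4,[0,0,0],[0,0,-8.5]]
    - [0.4,[0,0,0],[0,0,-8.5]]
    - [0.4,[0,0,0],[0,0,-8.5]]
    - [0.4,[0,0,0],[0,0,-8.5]]
    - [0.4,[0,0,0],[0,0,-8.5]]
    - [0.4,[0,0,0],[0,0,-8.5]]
    - [0.4,[0,0,0],[0,0,-8.5]]

```text
time: 22.85
ee_pos: [0.6076, 0.1449, 0.1826]
tcp_rot: [-179.5, -0.4, 107.2]
wrist_force: [0.5, 0.7, 0.6]
opening: 0.0517
```

Request:
play_rows:
  rows:
    - [0.4,[0,0,0],[0,0,-8.5]]
    - [0.4,[0,0,0],[0,0,-8.5]]
    - [0.4,[0,0,0],[0,0,-8.5]]
    - [0.4,[0,0,0],[0,0,-8.5]]
    - [0.4,[0,0,0],[0,0,-8.5]]
    - [0.4,[0,0,0],[0,0,-8.5]]
    - [0.4,[0,0,0],[0,0,-8.5]]
    - [0.4,[0,0,0],[0,0,-8.5]]
    - [0.4,[0,0,0],[0,0,-8.5]]
    - [0.4,[0,0,0],[0,0,-8.5]]
    - [0.4,[0,0,0],[0,0,-8.5]]
    - [0.4,[0,0,0],[0,0,-8.5]]

```text
time: 24.05
ee_pos: [0.6051, 0.1626, 0.1774]
tcp_rot: [179.3, -0.9, -149.6]
wrist_force: [-0.2, -0.6, -0.6]
opening: 0.051
```

Request:
play_rows:
  rows:
    - [0.4,[0,0,0],[0,0,-8.5]]
    - [0.4,[0,0,0],[0,0,-8.5]]
    - [0.4,[0,0,0],[0,0,-8.5]]
    - [0.4,[0,0,0],[0,0,-8.5]]
    - [0.4,[0,0,0],[0,0,-8.5]]
    - [0.4,[0,0,0],[0,0,-8.5]]
    - [0.4,[0,0,0],[0,0,0]]

```text
time: 24.75
ee_pos: [0.6034, 0.1728, 0.1744]
tcp_rot: [178.6, -0.0, -97.8]
wrist_force: [-0.2, 0.2, 0.3]
opening: 0.0512
```

```bash
python3 - <<'E'
from h import *
from workcell import get_obs
print(get_obs()["q"])
go(*fx(0,0),.18,-86.4)
E
```

```text
[  15.7419386    16.30429903   15.5569766    90.56273488    0.54559642
 -156.42325697]
now [0.6034 0.1728 0.1744] [ 1.7858e+02 -2.0000e-02 -9.7840e+01] open 0.0512 F [-0.2  0.2  0.3] t 24.8
 turn [  1.42   0.12 -11.44]  shift(after turn) cm [-14.24   4.49  -0.56]  shift(no turn) [-13.07   7.24  -0.39]
```

Request:
play_rows:
  rows:
    - [0.4,[0,0,0],[0.7,0,-5.7]]
    - [0.4,[0,0,0],[0.7,0,-5.7]]
    - [0.4,[-2.3,0.75,-0.2],[0,0,0]]
    - [0.4,[-2.3,0.75,-0.2],[0,0,0]]
    - [0.4,[-2.3,0.75,-0.2],[0,0,0]]
    - [0.4,[-2.3,0.75,-0.2],[0,0,0]]
    - [0.4,[-2.3,0.75,-0.2],[0,0,0]]
    - [0.4,[-1.5,0.5,0],[0,0,0]]
    - [0.4,[0,0,0],[0,0,0]]

```text
time: 25.65
ee_pos: [0.5498, 0.3124, 0.1822]
tcp_rot: [179.8, 0.1, -87.9]
wrist_force: [-0.7, 0.6, 0.4]
opening: 0.0511
```

```bash
python3 - <<'E'
from h import *
go(.5499,.3123,.15,-86.4)
E
```

```text
now [0.5498 0.3124 0.1822] [ 1.7978e+02  9.0000e-02 -8.7920e+01] open 0.0511 F [-0.7  0.6  0.4] t 25.6
 turn [ 0.22  0.09 -1.52]  shift(after turn) cm [ 0.01 -0.01  3.22]  shift(no turn) [ 0.01 -0.02  3.22]
```

Request:
play_rows:
  rows:
    - [0.4,[0,0,1],[0.2,0,-1.5]]
    - [0.4,[0,0,1],[0,0,0]]
    - [0.4,[0,0,0],[0,0,0]]

```text
time: 25.95
ee_pos: [0.5496, 0.3124, 0.1596]
tcp_rot: [180.0, 0.0, -86.5]
wrist_force: [-0.3, -0.0, 0.4]
opening: 0.0512
```

```bash
python3 - <<'E'
from h import *
from workcell import camera
go(.5499,.3123,.113,-86.4)
s=camera("scene"); crop(s,"s16.png",390,150,530,310,5)
E
```

```text
now [0.5496 0.3124 0.1596] [ 1.7995e+02  4.0000e-02 -8.6510e+01] open 0.0512 F [-0.3 -0.   0.4] t 25.9
 turn [ 0.05  0.04 -0.11]  shift(after turn) cm [ 0.02 -0.03  4.66]  shift(no turn) [ 0.02 -0.03  4.66]
```

View pics/s16.png

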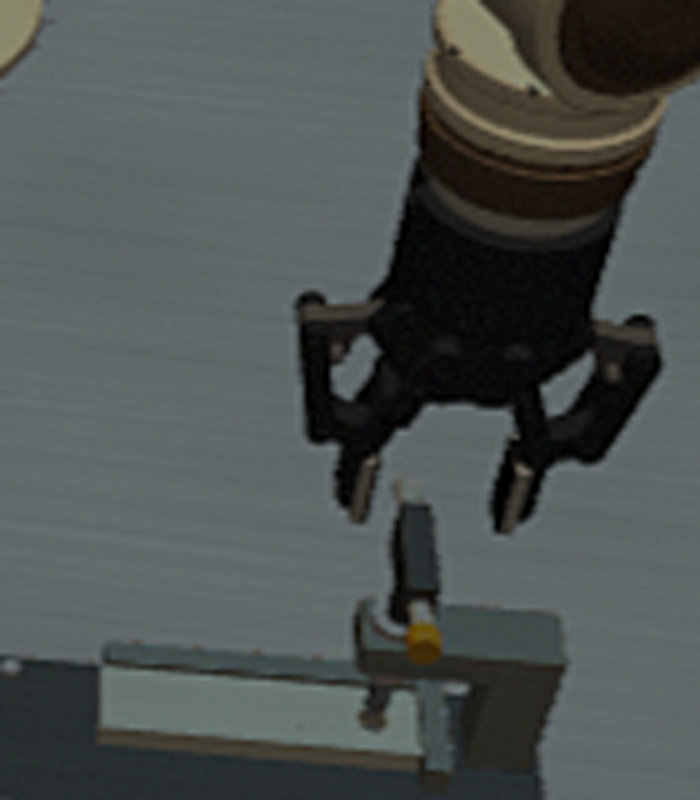

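Request:
play_rows:
  newtons: 60
  rows:
    - [0.4,[0,0,1.4],[0,0,0]]
    - [0.4,[0,0,1.4],[0,0,0]]
    - [0.4,[0,0,1.2],[0,0,0]]
    - [0.4,[0,0,0.3],[0,0,0]]
    - [0.5,[0,0,0],[0,0,0]]
    - [0.7,[0,0,0],[0,0,0]]
    - [0.95,[0,0,0],[0,0,0]]
    - [0.95,[0,0,0],[0,0,0]]
    - [0.95,[0,0,0],[0,0,0]]

```text
time: 26.9
ee_pos: [0.5499, 0.3132, 0.113]
tcp_rot: [179.9, 0.3, -86.6]
wrist_force: [0.5, -2.3, -3.5]
opening: 0.013
```

```bash
python3 - <<'E'
from h import *
from workcell import get_obs
o=get_obs();print(o["q"],o["torque"])
go(.5499,.3123,.113,-86.4)
E
```

```text
[  29.54543096   15.66019796    8.02314141   82.29743447    0.27746776
 -153.85783847] [-0.9775917  -0.19392124 -0.05421759]
now [0.5499 0.3132 0.113 ] [179.94   0.28 -86.6 ] open 0.013 F [ 0.5 -2.3 -3.5] t 26.9
 turn [ 0.06  0.28 -0.2 ]  shift(after turn) cm [0.09 0.01 0.  ]  shift(no turn) [0.09 0.01 0.  ]
```

Request:
play_rows:
  rows:
    - [0.95,[0,0,0],[0,0,6]]
    - [0.95,[0,0,0],[0,0,6]]
    - [0.95,[0,0,0],[0,0,6]]
    - [0.95,[0,0,0],[0,0,6]]

```text
time: 27.3
ee_pos: [0.5498, 0.3125, 0.1129]
tcp_rot: [179.9, 0.1, -111.3]
wrist_force: [0.1, 0.4, -3.7]
opening: 0.0129
```

```bash
python3 - <<'E'
from h import *
from workcell import get_obs,camera
o=get_obs();print(o["q"],o["torque"])
go(.5499,.3132,.113,-86.6-24)
s=camera("scene"); crop(s,"s17.png",390,150,530,310,5)
E
```

```text
[  29.54750232   15.6940804     8.05169344   82.38839331    0.14645397
 -129.10898444] [-0.15890895  0.08340019  0.09881972]
now [0.5498 0.3125 0.1129] [ 1.7987e+02  7.0000e-02 -1.1134e+02] open 0.0129 F [ 0.1  0.4 -3.7] t 27.3
 turn [ 0.13  0.07 -0.74]  shift(after turn) cm [-0.07  0.02 -0.01]  shift(no turn) [-0.07  0.02 -0.01]
```

View pics/s17.png

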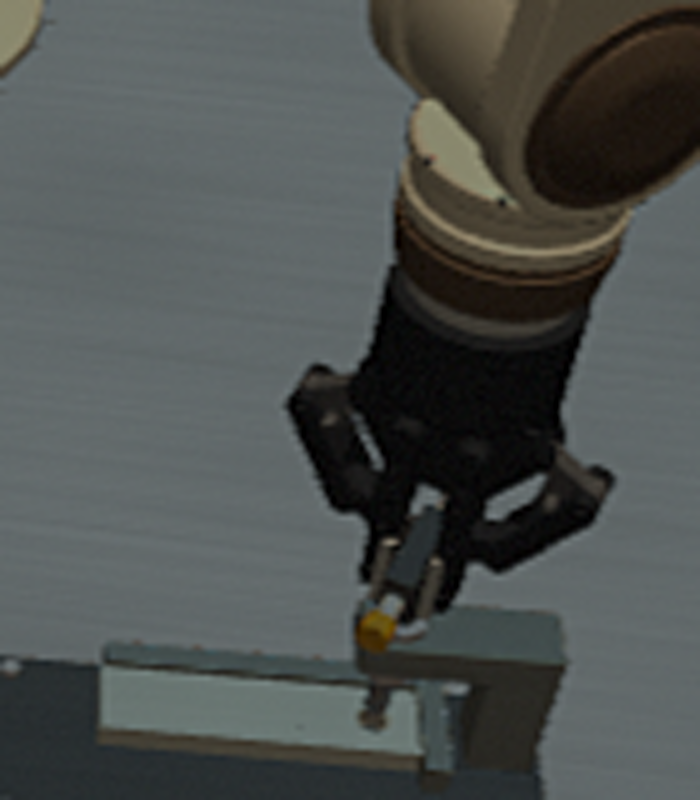

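Request:
play_rows:
  rows:
    - [0.95,[0,0,0],[0,0,8.4]]
    - [0.95,[0,0,0],[0,0,8.4]]
    - [0.95,[0,0,0],[0,0,8.4]]
    - [0.95,[0,0,0],[0,0,8.4]]
    - [0.95,[0,0,0],[0,0,8.4]]
    - [0.95,[0,0,0],[0,0,8.4]]

```text
time: 27.95
ee_pos: [0.5488, 0.3116, 0.1128]
tcp_rot: [179.9, -0.2, -162.6]
wrist_force: [-0.8, 0.5, -3.8]
opening: 0.0133
```

Request:
play_rows:
  rows:
    - [0.95,[0,0,0],[0,0,8.4]]
    - [0.95,[0,0,0],[0,0,8.4]]
    - [0.95,[0,0,0],[0,0,8.4]]
    - [0.95,[0,0,0],[0,0,8.4]]
    - [0.95,[0,0,0],[0,0,8.4]]
    - [0.95,[0,0,0],[0,0,8.4]]

```text
time: 28.55
ee_pos: [0.5474, 0.3118, 0.1125]
tcp_rot: [-179.8, -0.4, 145.8]
wrist_force: [-2.4, 0.9, -4.2]
opening: 0.0134
```

Request:
play_rows:
  rows:
    - [0.95,[-0.1,0.1,0],[0,0,8]]
    - [0.95,[0,0.1,0],[0,0,8]]
    - [0.95,[0,0,0],[0,0,8]]
    - [0.95,[0,0,0],[0,0,8]]
    - [0.95,[0,0,0],[0,0,8]]
    - [0.95,[0,0,0],[0,0,8]]
    - [0.95,[0,0,0],[0,0,0]]

```text
time: 29.25
ee_pos: [0.5466, 0.313, 0.1123]
tcp_rot: [-179.2, -0.1, 96.7]
wrist_force: [-1.6, -1.0, -3.3]
opening: 0.013
```

```bash
python3 - <<'E'
from h import *
from workcell import get_obs,camera
o=get_obs();print(o["q"],o["torque"])
go(.5499,.3128,.1125,93.4)
s=camera("scene"); crop(s,"s18.png",390,150,530,310,5)
E
```

```text
[29.62736957 16.00634506  8.36128371 83.03110526  0.37798259 22.96080587] [ 0.08613198 -0.38530483 -0.05900097]
now [0.5466 0.313  0.1123] [-1.7923e+02 -8.0000e-02  9.6660e+01] open 0.013 F [-1.6 -1.  -3.3] t 29.2
 turn [-0.77 -0.06  3.26]  shift(after turn) cm [-0.04  0.32 -0.02]  shift(no turn) [-0.05  0.32 -0.02]
```

View pics/s18.png

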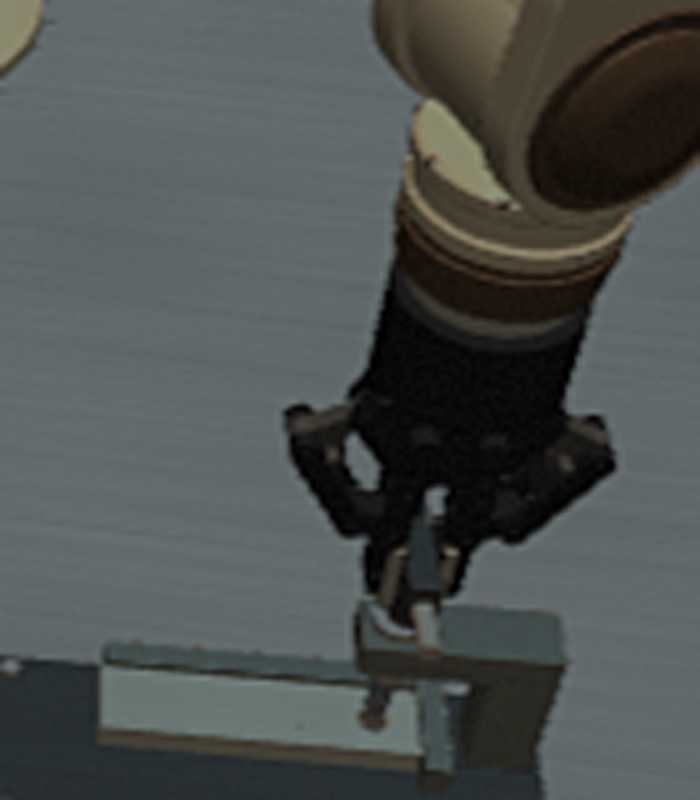

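Request:
play_rows:
  rows:
    - [0.95,[0,0.3,0],[-0.7,0,3.3]]
    - [0.95,[0,0,0],[0,0,0]]

```text
time: 29.5
ee_pos: [0.5466, 0.313, 0.1123]
tcp_rot: [-179.6, -0.1, 94.2]
wrist_force: [5.5, 1.6, -4.4]
opening: 0.0128
```

Request:
play_rows:
  rows:
    - [0.95,[0,0,0],[0,0,-8]]
    - [0.95,[0,0,0],[0,0,-8]]
    - [0.95,[0,0,0],[0,0,-8]]
    - [0.95,[0,0,0],[0,0,-8]]
    - [0.95,[0,0,0],[0,0,-8]]
    - [0.95,[0,0,0],[0,0,-8]]

```text
time: 30.1
ee_pos: [0.5474, 0.3117, 0.1125]
tcp_rot: [-179.7, -0.3, 145.6]
wrist_force: [0.1, -0.1, -3.5]
opening: 0.0132
```

Request:
play_rows:
  rows:
    - [0.95,[0,0,0],[0,0,-8]]
    - [0.95,[0,0,0],[0,0,-8]]
    - [0.95,[0,0,0],[0,0,-8]]
    - [0.95,[0,0,0],[0,0,-8]]
    - [0.95,[0,0,0],[0,0,0]]

```text
time: 30.6
ee_pos: [0.5483, 0.3115, 0.1127]
tcp_rot: [-179.9, -0.3, -179.6]
wrist_force: [-0.9, 1.9, -2.8]
opening: 0.0133
```

```bash
python3 - <<'E'
from h import *
go(.5499,.3128,.1125,-176.6)
E
```

```text
now [0.5483 0.3115 0.1127] [-179.9    -0.29 -179.63] open 0.0133 F [-0.9  1.9 -2.8] t 30.6
 turn [-0.1  -0.3  -3.03]  shift(after turn) cm [-0.16  0.12  0.02]  shift(no turn) [-0.16  0.13  0.02]
```

Request:
play_rows:
  rows:
    - [0.95,[0,0,0],[0,0,-3]]
    - [0.95,[0,0,0],[0,0,0]]

```text
time: 30.8
ee_pos: [0.5484, 0.3114, 0.1127]
tcp_rot: [-179.9, -0.3, -176.6]
wrist_force: [-1.2, 1.5, -3.1]
opening: 0.0133
```

```bash
python3 - <<'E'
from h import *
from workcell import camera
go(.5499,.3128,.1125,-176.6)
s=camera("scene"); crop(s,"s19.png",390,150,530,310,5)
E
```

```text
now [0.5484 0.3114 0.1127] [-179.91   -0.3  -176.62] open 0.0133 F [-1.2  1.5 -3.1] t 30.8
 turn [-0.09 -0.3  -0.02]  shift(after turn) cm [-0.16  0.13  0.02]  shift(no turn) [-0.16  0.13  0.01]
```

View pics/s19.png

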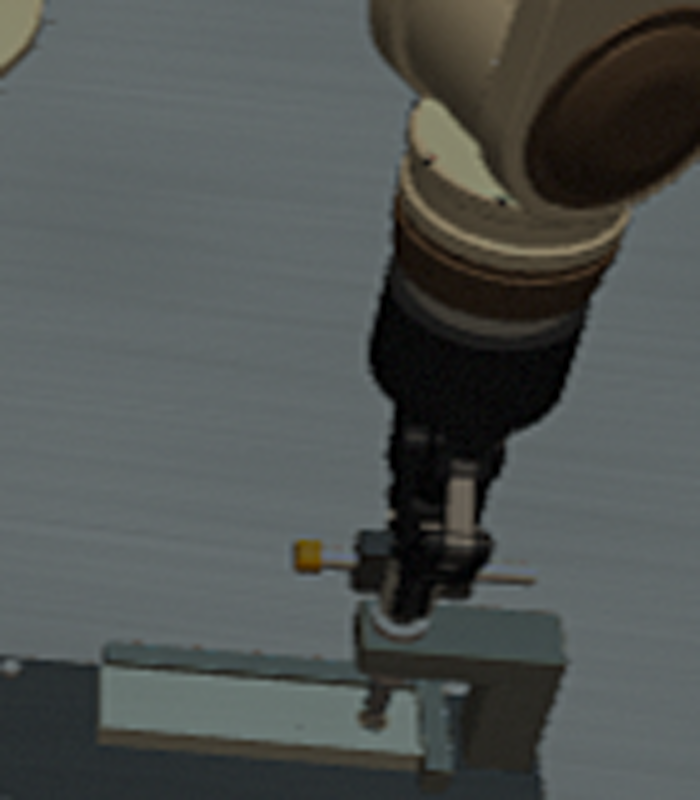

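Request:
play_rows:
  rows:
    - [0.95,[0,0,0],[0,0,8.4]]
    - [0.95,[0,0,0],[0,0,8.4]]
    - [0.95,[0,0,0],[0,0,8.4]]
    - [0.95,[0,0,0],[0,0,8.4]]
    - [0.95,[0,0,0],[0,0,8.4]]
    - [0.95,[0,0,0],[0,0,8.4]]
    - [0.95,[0,0,0],[0,0,8.4]]

```text
time: 31.55
ee_pos: [0.5469, 0.3122, 0.1124]
tcp_rot: [-179.6, -0.2, 122.9]
wrist_force: [-1.2, 1.5, -4.2]
opening: 0.0131
```

Request:
play_rows:
  rows:
    - [0.95,[0,0.1,0],[0,0,8.4]]
    - [0.95,[0,0.1,0],[0,0,8.4]]
    - [0.95,[0,0,0],[0,0,8.4]]
    - [0.95,[0,0,0],[0,0,8.4]]
    - [0.95,[0,0,0],[0,0,8.4]]
    - [0.95,[0,0,0],[0,0,8.4]]
    - [0.95,[0,0,0],[0,0,8.4]]

```text
time: 32.25
ee_pos: [0.5468, 0.3139, 0.1122]
tcp_rot: [-179.4, 0.3, 62.7]
wrist_force: [-1.7, 1.1, -4.3]
opening: 0.0132
```

Request:
play_rows:
  rows:
    - [0.95,[0,0,0],[0,0,8.4]]
    - [0.95,[0,0,0],[0,0,8.4]]
    - [0.95,[0,0,0],[0,0,8.4]]
    - [0.95,[0,0,0],[0,0,8.4]]
    - [0.95,[0,0,0],[0,0,8.4]]
    - [0.95,[0,0,0],[0,0,0]]

```text
time: 32.85
ee_pos: [0.5478, 0.3147, 0.112]
tcp_rot: [-179.7, 0.5, 19.5]
wrist_force: [-1.6, -0.4, -3.8]
opening: 0.0132
```

```bash
python3 - <<'E'
from h import *
from workcell import camera,get_obs
print(get_obs()["q"][5])
go(.5499,.3128,.1125,3.4)
s=camera("scene"); crop(s,"s20.png",390,150,530,310,5)
E
```

```text
100.20600729361992
now [0.5478 0.3147 0.112 ] [-179.65    0.5    19.48] open 0.0132 F [-1.6 -0.4 -3.8] t 32.9
 turn [-0.28  0.55 16.08]  shift(after turn) cm [ 0.2   0.2  -0.05]  shift(no turn) [ 0.13  0.24 -0.05]
```

View pics/s20.png

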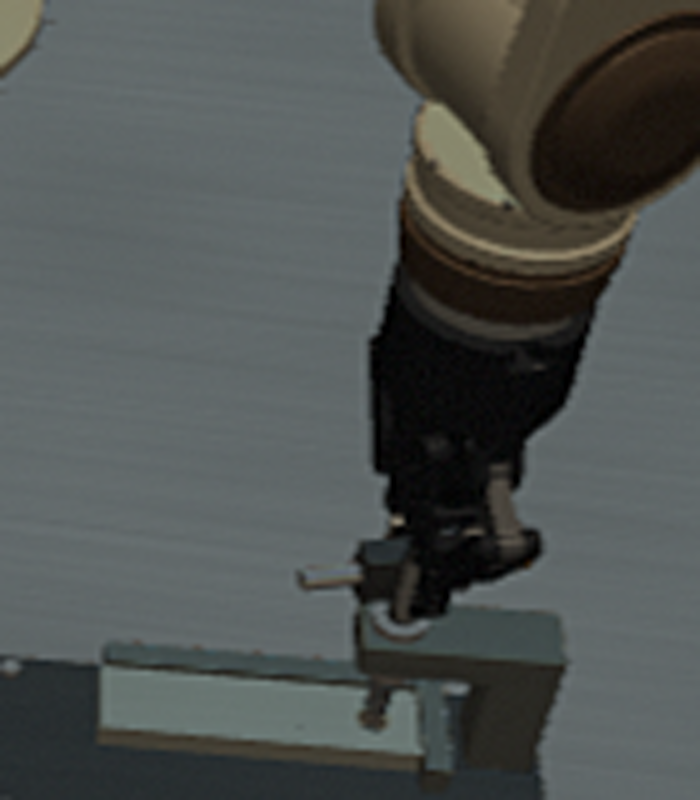

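Request:
play_rows:
  rows:
    - [0.95,[0,0,0],[0,0,8]]
    - [0.95,[0,0,0],[0,0,7.9]]
    - [0.95,[0,0,0],[0,0,0]]

```text
time: 33.2
ee_pos: [0.5483, 0.3148, 0.112]
tcp_rot: [-179.8, 0.5, 4.0]
wrist_force: [-1.4, 0.5, -3.4]
opening: 0.013
```

Request:
play_rows:
  rows:
    - [0.95,[0,0,0],[0,0,-8.4]]
    - [0.95,[0,0,0],[0,0,-8.4]]
    - [0.95,[0,0,0],[0,0,-8.4]]
    - [0.95,[0,0,0],[0,0,-8.4]]
    - [0.95,[0,0,0],[0,0,-8.4]]
    - [0.95,[0,0,0],[0,0,-8.4]]
    - [0.95,[0,0,0],[0,0,-8.4]]
    - [0.95,[0,0,0],[0,0,-8.4]]
    - [0.95,[0,0,0],[0,0,-8.4]]
    - [0.95,[0,0,0],[0,0,-8.4]]
    - [0.95,[0,0,0],[0,0,0]]

```text
time: 34.3
ee_pos: [0.5466, 0.3131, 0.1123]
tcp_rot: [-179.3, -0.1, 90.9]
wrist_force: [-0.2, 1.6, -4.6]
opening: 0.0131
```

Request:
play_rows:
  rows:
    - [0.95,[0,0,0],[0,0,-2.4]]
    - [0.95,[0,0,0],[0,0,0]]

```text
time: 34.5
ee_pos: [0.5466, 0.3131, 0.1123]
tcp_rot: [-179.3, -0.1, 93.4]
wrist_force: [-1.1, 0.5, -4.1]
opening: 0.0131
```

Request:
play_rows:
  rows:
    - [0.4,[0,0,0],[0,0,0]]
    - [0.4,[0,0,0],[0,0,0]]
    - [0.4,[0,0,0],[0,0,0]]
    - [0.4,[0,0.3,-1],[0,0,0]]
    - [0.4,[0,0,-2],[0,0,0]]
    - [0.4,[0,0,-2.2],[0,0,0]]
    - [0.4,[0,0,0],[0,0,0]]

```text
time: 35.2
ee_pos: [0.5513, 0.3132, 0.1698]
tcp_rot: [-179.4, -0.2, 93.1]
wrist_force: [0.4, -0.4, 0.1]
opening: 0.0512
```

```bash
python3 - <<'E'
from h import *
from workcell import camera,get_obs
print(get_obs()["q"][5])
go(.5499,.3128,.1625,93.4)
s=camera("scene"); crop(s,"s21.png",390,150,530,310,5)
E
```

```text
26.307642267098164
now [0.5513 0.3132 0.1698] [-1.7943e+02 -1.7000e-01  9.3120e+01] open 0.0512 F [ 0.4 -0.4  0.1] t 35.2
 turn [-0.57 -0.17 -0.28]  shift(after turn) cm [-0.03 -0.14  0.73]  shift(no turn) [-0.03 -0.13  0.73]
```

View pics/s21.png

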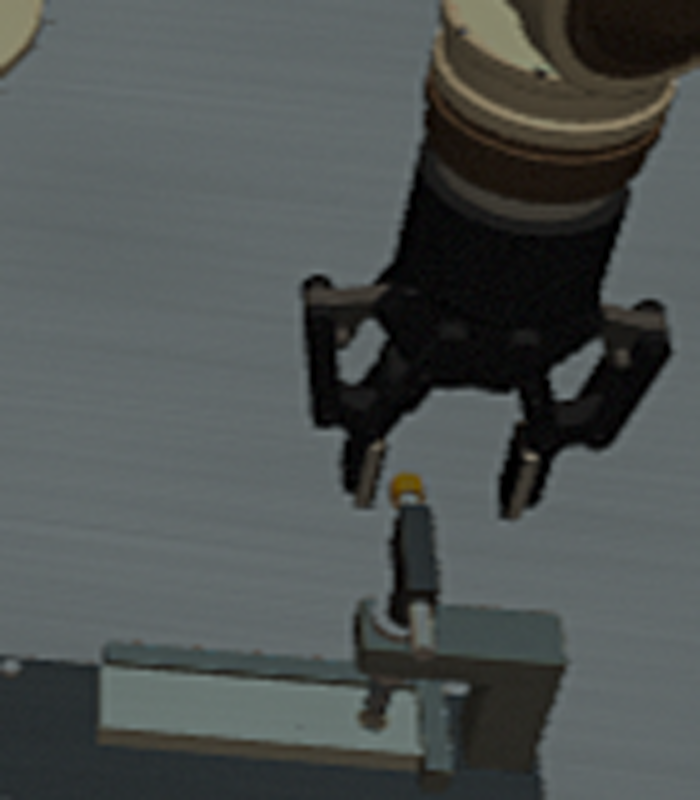

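Request:
play_rows:
  rows:
    - [0.4,[0,0,-1],[0,0,0]]
    - [0.4,[0,0,0],[0,0,-8.5]]
    - [0.4,[0,0,0],[0,0,-8.5]]
    - [0.4,[0,0,0],[0,0,-8.5]]
    - [0.4,[0,0,0],[0,0,-8.5]]
    - [0.4,[0,0,0],[0,0,-8.5]]
    - [0.4,[0,0,0],[0,0,-8.5]]
    - [0.4,[0,0,0],[0,0,-8.5]]
    - [0.4,[0,0,0],[0,0,-8.5]]
    - [0.4,[0,0,0],[0,0,-8.5]]
    - [0.4,[0,0,0],[0,0,-8.5]]
    - [0.4,[0,0,0],[0,0,-8.5]]

```text
time: 36.45
ee_pos: [0.5499, 0.3119, 0.177]
tcp_rot: [180.0, -1.1, -172.2]
wrist_force: [1.7, -0.3, 0.8]
opening: 0.0509
```

Request:
play_rows:
  rows:
    - [0.4,[0,0,0],[0,0,-8.5]]
    - [0.4,[0,0,0],[0,0,-8.5]]
    - [0.4,[0,0,0],[0,0,-8.5]]
    - [0.4,[0,0,0],[0,0,-8.5]]
    - [0.4,[0,0,0],[0,0,-8.5]]
    - [0.4,[0,0,0],[0,0,-8.5]]
    - [0.4,[0,0,0],[0,0,-8.5]]
    - [0.4,[0,0,0],[0,0,-8.5]]
    - [0.4,[0,0,0],[0,0,0]]

```text
time: 37.35
ee_pos: [0.5488, 0.311, 0.1755]
tcp_rot: [178.7, -0.6, -103.3]
wrist_force: [-0.5, -0.0, -0.6]
opening: 0.0516
```

```bash
python3 - <<'E'
from h import *
from workcell import camera,get_obs
print(get_obs()["q"][5])
go(.5496,.3128,.1625,-86.6)
E
```

```text
-137.36454562021814
now [0.5488 0.311  0.1755] [ 178.74   -0.62 -103.26] open 0.0516 F [-0.5 -0.  -0.6] t 37.4
 turn [  1.34  -0.43 -16.67]  shift(after turn) cm [-0.17 -0.09  1.3 ]  shift(no turn) [-0.2  -0.07  1.3 ]
```

Request:
play_rows:
  rows:
    - [0.4,[0,0,0],[0.7,-0.2,-8.4]]
    - [0.4,[0,0,0],[0.7,-0.2,-8.3]]
    - [0.4,[-0.1,-0.1,1.3],[0,0,0]]
    - [0.4,[0,0,0],[0,0,0]]

```text
time: 37.75
ee_pos: [0.5496, 0.3119, 0.1609]
tcp_rot: [180.0, -0.1, -87.2]
wrist_force: [0.4, -0.1, -0.2]
opening: 0.051
```

```bash
python3 - <<'E'
from h import *
go(.5498,.3128,.1125,-86.6)
E
```

```text
now [0.5496 0.3119 0.1609] [ 1.7999e+02 -9.0000e-02 -8.7210e+01] open 0.051 F [ 0.4 -0.1 -0.2] t 37.8
 turn [ 0.01 -0.09 -0.61]  shift(after turn) cm [-0.09 -0.03  4.84]  shift(no turn) [-0.09 -0.03  4.84]
```

Request:
play_rows:
  newtons: 60
  rows:
    - [0.4,[-0.1,0,1.4],[0,0,-0.6]]
    - [0.4,[0,0,1.4],[0,0,0]]
    - [0.4,[0,0,1.2],[0,0,0]]
    - [0.4,[0,0,0.4],[0,0,0]]
    - [0.5,[0,0,0],[0,0,0]]
    - [0.7,[0,0,0],[0,0,0]]
    - [0.95,[0,0,0],[0,0,0]]
    - [0.95,[0,0,0],[0,0,0]]
    - [0.95,[0,0,0],[0,0,0]]

```text
time: 38.65
ee_pos: [0.5488, 0.3131, 0.1109]
tcp_rot: [179.8, -0.1, -87.3]
wrist_force: [0.2, 0.1, -4.5]
opening: 0.0133
```

Request:
play_rows:
  rows:
    - [0.95,[0,0,0],[0,0,8.4]]
    - [0.95,[0,0,0],[0,0,8.4]]
    - [0.95,[0,0,0],[0,0,8.4]]
    - [0.95,[0,0,0],[0,0,8.4]]
    - [0.95,[0,0,0],[0,0,8.4]]
    - [0.95,[0,0,0],[0,0,8.4]]
    - [0.95,[0,0,0],[0,0,8.4]]
    - [0.95,[0,0,0],[0,0,8.4]]
    - [0.95,[0,0,0],[0,0,8.4]]
    - [0.95,[0,0,0],[0,0,8.4]]

```text
time: 39.65
ee_pos: [0.5483, 0.3126, 0.1106]
tcp_rot: [-179.9, -0.3, -173.2]
wrist_force: [-0.4, -0.5, -2.9]
opening: 0.0131
```

Request:
play_rows:
  rows:
    - [0.95,[0,0,0],[0,0,8.4]]
    - [0.95,[0,0,0],[0,0,8.4]]
    - [0.95,[0,0,0],[0,0,8.4]]
    - [0.95,[0,0,0],[0,0,8.4]]
    - [0.95,[0,0,0],[0,0,8.4]]
    - [0.95,[0,0,0],[0,0,8.4]]
    - [0.95,[0,0,0],[0,0,8.4]]
    - [0.95,[0,0,0],[0,0,8.4]]
    - [0.95,[0,0,0],[0,0,0]]

```text
time: 40.55
ee_pos: [0.5479, 0.3129, 0.1103]
tcp_rot: [-179.6, -0.1, 117.9]
wrist_force: [-0.7, 1.1, -3.2]
opening: 0.0132
```

```bash
python3 - <<'E'
from h import *
from workcell import camera,get_obs
print(get_obs()["q"][5])
go(.5498,.3128,.1125,93.4)
s=camera("scene"); crop(s,"s22.png",390,150,530,310,5)
E
```

```text
1.776768099011544
now [0.5479 0.3129 0.1103] [-1.7958e+02 -9.0000e-02  1.1790e+02] open 0.0132 F [-0.7  1.1 -3.2] t 40.5
 turn [-0.43 -0.   24.51]  shift(after turn) cm [-0.02  0.19 -0.22]  shift(no turn) [-0.09  0.16 -0.23]
```

View pics/s22.png

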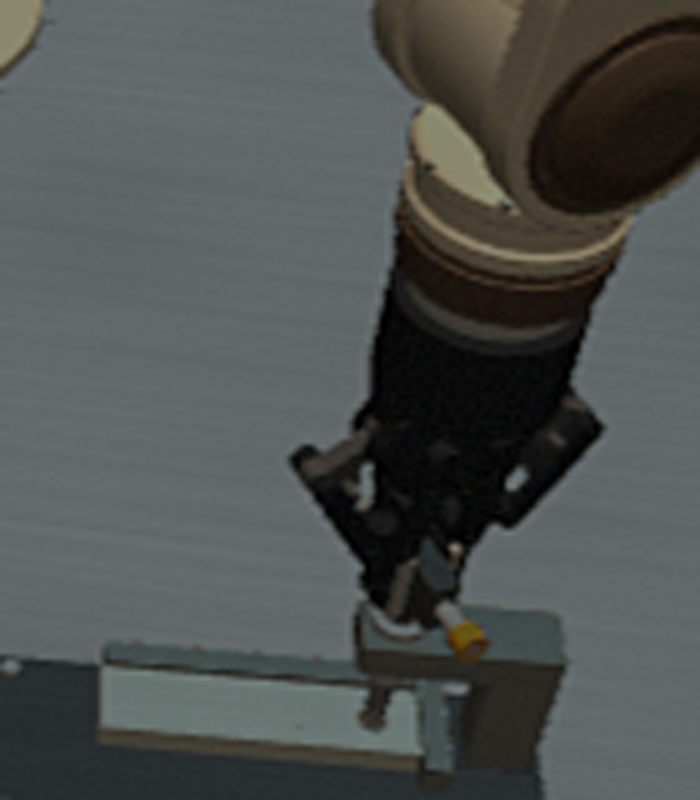

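Request:
play_rows:
  rows:
    - [0.95,[0,0,0],[0,0,8.2]]
    - [0.95,[0,0,0],[0,0,8.2]]
    - [0.95,[0,0,0],[0,0,7.7]]
    - [0.95,[0,0,0],[0,0,0]]

```text
time: 41.0
ee_pos: [0.5478, 0.3131, 0.1102]
tcp_rot: [-179.6, 0.1, 94.4]
wrist_force: [-1.6, 0.6, -2.6]
opening: 0.0131
```

Request:
play_rows:
  rows:
    - [0.95,[0,0,0],[0,0,1.3]]
    - [0.95,[0,0,0],[0,0,0]]
    - [0.4,[0,0,0],[0,0,0]]
    - [0.4,[0,0,0],[0,0,0]]
    - [0.4,[0,0,0],[0,0,0]]
    - [0.4,[0,0,-1.5],[0,0,0]]
    - [0.4,[0,0,-3],[0,0,0]]
    - [0.4,[0,0,-4],[0,0,0]]
    - [0.4,[0,0,-4],[0,0,0]]
    - [0.4,[0,0,0],[0,0,0]]

```text
time: 42.0
ee_pos: [0.5482, 0.3122, 0.2453]
tcp_rot: [-179.7, 0.1, 94.0]
wrist_force: [0.0, 1.1, 0.4]
opening: 0.0514
```

```bash
python3 - <<'E'
from h import *
go(.4,-.05,.25,93.4)
E
```

```text
now [0.5482 0.3122 0.2453] [-1.7974e+02  7.0000e-02  9.4020e+01] open 0.0514 F [0.  1.1 0.4] t 42.0
 turn [-0.26  0.08  0.62]  shift(after turn) cm [-35.28 -16.94  -0.47]  shift(no turn) [-35.09 -17.32  -0.35]
```

Request:
play_rows:
  rows:
    - [0.4,[-3.6,-1.8,0],[0,0,0]]
    - [0.4,[-3.6,-1.8,0],[0,0,0]]
    - [0.4,[-3.6,-1.8,0],[0,0,0]]
    - [0.4,[-3.6,-1.8,0],[0,0,0]]
    - [0.4,[-3.6,-1.8,0],[0,0,0]]
    - [0.4,[-3.6,-1.8,0],[0,0,0]]
    - [0.4,[-3.6,-1.8,0],[0,0,0]]
    - [0.4,[-3.6,-1.8,0],[0,0,0]]
    - [0.4,[-3.6,-1.8,0],[0,0,0]]
    - [0.4,[0,0,0],[0,0,0]]

```text
time: 43.0
ee_pos: [0.4045, -0.0331, 0.2542]
tcp_rot: [179.6, 0.1, 94.4]
wrist_force: [-0.3, -0.0, 0.5]
opening: 0.0513
```

```bash
python3 - <<'E'
from h import *
from workcell import camera,get_obs
s=camera("scene"); crop(s,"s23.png",370,220,520,340,5); cv2.imwrite("pics/scene23.png",s["img"][:,:,::-1])
c=camera("top"); cv2.imwrite("pics/c23.png",rect(c,.49,.64,.16,.42,.022,3)); cv2.imwrite("pics/top23.png",c["img"][:,:,::-1])
E
```

```text
(no output)
```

View pics/s23.png

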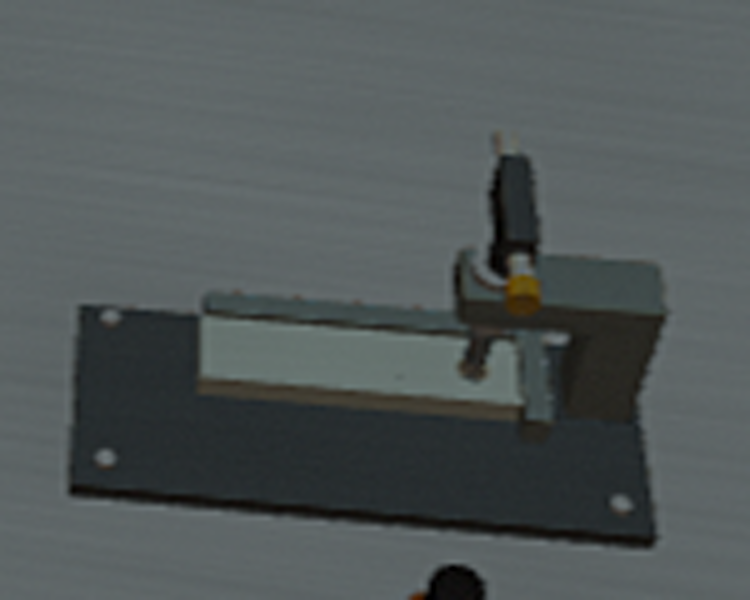

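View pics/c23.png

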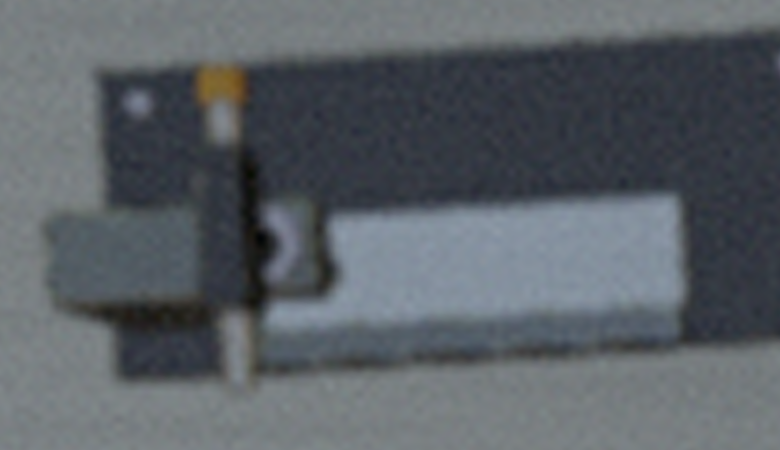

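View pics/scene23.png

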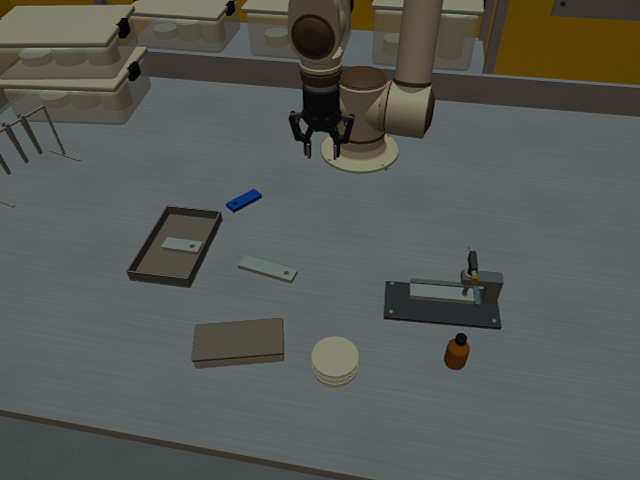

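```bash
python3 - <<'E'
from workcell import job_done
print(job_done())
E
```

```text
the job is handed in; nothing more can be done
None
```

I've done the job and handed it in at about 43 s of robot time; the hand-in gave no verdict.

- **Culling:** The short strip was the only misshapen one on the bench, and it is now in the grey tray. I left the blue look-alike alone.
- **Placing:** One sound strip is in the fixture's fence corner. I pushed it with closed fingers, first against the long fence (about 9 N), then against the end stop (about 11 N), then against the fence again (about 12 N).
- **Tapping:** I turned the wrench half a turn clockwise, a quarter back, half clockwise, a quarter back and half clockwise. Judged by the gripper's heading, the stops were at about 179°, 90°, 269°, 180° and 360°. I let go and gripped again once, at the second 180° stop.

**Last checks:** The final pictures from both cameras show:
- The strip is flush along the fence and against the end stop, with the tap at its hole.
- The brass collar is back where it started, which fits one full turn.
- The short strip is in the tray.
- The bottle, dishes and slide box look unmoved.

The other sound strip had shifted a few centimetres on the bench without the robot touching it, and it is still outside the tray. No checks failed. The only mismatch was about 1–3 mm between where the strip touched the fences and where the cameras placed the fixture. Pushing until contact made that harmless.

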